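# Stand the toppled inspection microscope up and set it over the chip

### The arm

A 6-joint arm with a two-finger parallel gripper is mounted at the origin on the work surface. World frame = base frame: x ahead of the robot, y to its left, z up, the work surface at z = 0. Lengths are in m, angles in rad, forces in N, time in s.
With the tool pointing down it reaches from about 0.275 to 0.825 m from the base axis. Payload 5.2 kg.
Tool frame: the origin (TCP) lies at the very end of the fingers, on their centre line; the grasp point (between the pads) lies 19 mm behind it; z points along the fingers, y is the line along which they close (so a half turn about z gives the same grasp; the last joint's range is limited). The gripper opens to 93 mm and grips with 3 to 60 N. Pads are 15 mm wide; open, the fingers measure 128 mm over their backs; the gripper's body (75 mm by 188 mm) begins 65 mm behind the grasp point.
Start: joints at [0.919, 0.259, 1.535, -0, 1.348, -0.203], TCP at [0.239, 0.496, 0.219] pointing down, gripper open.
Joint ranges: [-3.14, 3.14], [-0.91, 2.08], [0.19, 2.58], [-1.22, 4.36], [0.22, 2.71], [-3.12, 3.12]. Speed limits (rad/s): [2.57, 2.57, 3.14, 3.14, 3.14, 3.14].

### API

Orientations are given as a unit quaternion [w, x, y, z].
In Python, from plant import sensors, vision, bot gives the robot as it stands.
- The arm moves only by the tool apply_moves, never from a script. Its argument "plan" is a list of rows, each an object of numbers: "x", "y", "z": the shift along the tool's x, y, z in cm; "rx", "ry", "rz": the turn, a rotation vector about the tool's x, y, z in degrees; "gripper": the closure, from 0 (fully open) to 1 (shut). A call has exactly 10 rows; each row is the pose to reach, as a shift and turn from the pose commanded when the call began, along the tool's axes at that moment; what a row does not reach only later rows make up. A row lasts 1/10 s, in which the tool goes at most 50 mm and 8.59 degrees, less where a joint would pass 70% of its speed; a pose out of reach is approached as far as the arm can. A call with a gripper value outside its range is refused whole. The fingers move at their own pace and stop on an object; "squeeze" is the grip in N (left out, the last holds). Time passes only in rows, so rows that repeat a pose let the fingers close, or fill a call up. It gives the time, the measured TCP pose, the force, the opening and the grip force at its end, in the units of the state.
- sensors.get_state(): the state, without advancing time (a new reading comes with each control period).
- vision.get_image(name): name is "scene" or "top"; returns a dict with "frame" (400x640x3 uint8, red, green, blue), "range_z" (400x640 float32, m along the optical axis (not along the pixel's ray), 0 where there is no reading), "intrinsics" (3x3 intrinsics, pixels), "D" ([k1, k2, p1, p2, k3] as OpenCV has them; the pictures are not rectified), "camera_from_world" (4x4, takes a point from world to camera coordinates). Camera axes: x right, y down, z forward; pixel columns grow to the right and rows downward; lengths in m; the calibration is good to about 2 mm. A picture is of the moment at which its call begins.
- bot.job_done(): hands the job in; it is judged then, once.
The state is a dict: "t": time; "joint_pos": joint angles; "qvel": joint speeds; "effort": joint torques, N m; "tool_pos": TCP position; "tcp_rot": TCP orientation; "force": force on the tool from outside, world axes, zero at the start; "moment": the same for the moment, N m; "finger_gap": finger opening in m; "finger_force": force on a finger pad.
Only numpy, scipy, OpenCV 4.12 (cv2) and the standard library are available. Lean on these libraries where they do the work, as an engineer would, in place of code of your own. Each camera call takes 0.05 s, during which the arm holds its last target. There are 200 camera calls.

### The job

The inspection microscope has been knocked over: stand it back up on its foot on the blue mat, easing it down without letting it fall or drop, and let go so that it stands by itself. Then take it afresh from above by the top of its post, lift it over and set it down square on the dark inspection plate, foot on the free part of the plate behind the boards and arm pointing towards you (the robot), so that the lens looks straight down on the middle of the black chip of the populated board. Do not let the microscope touch either board, and leave everything else on the bench where it is.

Things in the scene. Friction and masses are not known exactly. Their poses are not given: they have to be found in the camera images.
- microscope: Digital microscope, 0.7 kg, mostly in its foot. Origin: post axis at the foot's underside; own z up the post, own x along the arm. Starts lying on its +y side, post level 40 mm above the mat, resting on the foot's side and the focus knob. Light grey foot x -60..30, y -40..40, z 0..14 mm; collar radius 17 to z 26. Tipped half way up it would fall upright by itself: too hard a knock
- post_mid (a point): On the axis of the microscope's round steel post (diameter 20 mm), at own z = 65 mm. The post is bare from z = 26 to 160 and from 190 to 240 mm; between these sits a black carriage 36 (x) x 34 (y) mm with a focus knob of radius 16 on its +y side only, out to y = 40, and a lock screw out to x = -40
- lens (a point): Lens at the lower end of the microscope's black scope tube: at own x = 75, z = 80 mm. The tube, parallel to the post, has radius 16 (18.5 at its clamp) and reaches up to z = 204 mm
- post_top (a point): Centre of the top end of the microscope's post, 240 mm above the foot's underside
- plate: Fixed dark steel inspection plate 210 (x) x 270 (y) x 12 mm high, lying on the mat. Origin: centre of its underside; its -x side faces the robot. The boards lie at x = -65, y = +60 and -60; the part from x = -30 to +105 is free for the foot
- chip_board: The populated board: white, 50 x 50 x 2 mm, fixed in one of the plate's two nests (either one), square to the plate, with a black chip 14 x 14 x 2 mm in its middle. Origin: centre of its underside
- chip (a point): Middle of the black chip's top face, 16 mm above the underside of the plate
- bare_board: Like the populated board but without a chip, fixed in the other nest. Origin: centre of its underside
- mat: Fixed blue mat, 600 x 1000 x 2 mm, on the bench; its top is 2 mm above the bench. Origin: centre of its underside
- paste_jar: Bystander: white jar with green lid, diameter 52, height 45 mm. Origin: centre of its underside
- flux_bottle: Bystander: amber bottle, diameter 36, height 85 mm. Origin: centre of its underside
- tweezers: Bystander: steel tweezers lying flat, 130 x 14 x 8 mm along own x. Origin: centre of its underside
- chip_tray: Bystander: black strip of chip pockets, 130 x 26 x 5 mm along own x. Origin: centre of its underside
- pcb_stack: Bystander: stack of green boards, 60 x 40 x 8 mm. Origin: centre of its underside
- driver: Bystander: small screwdriver lying along its own x, 150 mm long, handle to its -x. Origin: under its middle

How it is judged:
On the way, in this order (a step that is already met when the one before it is completed fails the run):
1. the microscope stands upright on the mat by itself, let go and at rest (angle between microscope's own z axis and vertical below 0.05 rad and height (world z) of microscope below 0.006 m and contact force between each of the arm, the fingers and microscope below 0.1 N and linear speed of microscope below 0.02 m/s), for 0.2 s.
2. it has been taken again by the top of the post and lifted clear of the mat, upright (angle between microscope's own z axis and vertical below 0.35 rad and height (world z) of microscope above 0.02 m and contact force between the fingers and microscope above 1 N and distance between the grasp point and post_top below 0.065 m), for 0.1 s.
At the end, for the whole second after the job is handed in: The microscope stands released and still on the plate: upright within 3 degrees, foot flat on the plate's top behind the boards, arm towards the robot and square to the plate within 8.5 degrees, lens within 7 mm (horizontally) of the middle of the black chip (angle between microscope's own z axis and vertical below 0.05 rad and z of microscope in the frame of plate between 0.0095 and 0.0145 m and x of microscope in the frame of plate above 0 m and horizontal distance between lens and chip below 0.007 m and angle between the x axis of microscope and the x axis of plate, either way round below 0.15 rad and linear speed of microscope below 0.02 m/s and contact force between the fingers and microscope below 0.1 N); the robot touches nothing.
It fails at once if the microscope was let fall (turning faster than 3 rad/s, not held, while leaning more than 0.12 rad) (angular speed of microscope above 3 rad/s and contact force between the fingers and microscope below 0.5 N and angle between microscope's own z axis and vertical above 0.12 rad).
It fails at once if the microscope was dropped (moving faster than 0.4 m/s while not held) (linear speed of microscope above 0.4 m/s and contact force between the fingers and microscope below 0.5 N).
It fails at once if the microscope touched a board (contact force between microscope and chip_board above 0.5 N or contact force between microscope and bare_board above 0.5 N).
It fails at once if something else on the bench was moved by more than 25 mm (distance of any of paste_jar, flux_bottle, tweezers, chip_tray, pcb_stack, driver from where it was at the start of the episode above 0.025 m).
It also fails if it takes over 61 s, if anything falls off the work surface, if the arm or the gripper's body presses on something with over 40 N, if the wrist force passes 120 N, or if a joint passes its speed limit or range.

## Working session

There is one attempt and no reset: what is moved stays moved. The work goes in short steps, Python scripts to look and compute and a tool call to move; the robot and the scene stay as the last step left them, time stands still between calls to the robot, and variables do not carry over. Pictures are saved under pics/ and viewed, at most 12 in all, crops included, and the job is handed in when it is done.

Besides the shell and the picture viewer there is one more tool, called after "Call:" as name([rows], argument=value, ...), one row to a line, values as JSON. apply_moves: Moves the arm, as the interface text tells. Its arguments: {"type":"object","properties":{"plan":{"type":"array","items":{"type":"object","properties":{"x":{"type":"number"},"y":{"type":"number"},"z":{"type":"number"},"rx":{"type":"number"},"ry":{"type":"number"},"rz":{"type":"number"},"gripper":{"type":"number"}}}},"squeeze":{"type":"number"}},"required":["plan"]}

```bash
ls; mkdir -p pics
python3 - <<'E'
from plant import sensors, vision, bot
import cv2,numpy as np
print(sensors.get_state())
for n in("scene","top"):
    d=vision.get_image(n); np.savez(f"{n}0.npz",**d)
    cv2.imwrite(f"pics/{n}0.png",d["frame"][:,:,::-1]); print(n,d["intrinsics"],d["D"],d["camera_from_world"])
E
```

```text
pics
{'t': 0.0, 'joint_pos': array([ 9.19196187e-01,  2.59350256e-01,  1.53610792e+00, -4.75139143e-06,
        1.34799195e+00, -2.02801677e-01]), 'qvel': array([-0.00065621, -0.00081   , -0.00091617, -0.00172362, -0.00098278,
       -0.00039287]), 'effort': array([ 6.97511805e-04, -4.37318015e+01, -2.83998549e+01,  7.20693637e-02,
        4.13870509e-02, -1.39300791e-04]), 'tool_pos': array([0.23827042, 0.49508756, 0.21780384]), 'tcp_rot': array([-3.82690944e-04,  2.22520086e-01,  9.74927663e-01, -8.46231140e-04]), 'force': array([ 0.47717102,  0.37739517, -0.59562637]), 'moment': array([ 0.0139359 , -0.07970309,  0.01798628]), 'finger_force': 0.0, 'finger_gap': 0.09328829844499018}
scene [[431.92895021   0.         323.11195782]
 [  0.         431.92895021 197.27735716]
 [  0.           0.           1.        ]] [-0.08030905  0.          0.          0.          0.        ] [[-0.66225324  0.74919426  0.01134052  0.39462475]
 [ 0.59504527  0.53507002 -0.59968425 -0.30608109]
 [-0.45534797 -0.39039471 -0.80015636  1.46616452]
 [ 0.          0.          0.          1.        ]]
top [[501.20020065   0.         316.01591087]
 [  0.         501.20020065 201.87324445]
 [  0.           0.           1.        ]] [-0.01002243  0.          0.          0.          0.        ] [[ 1.40538263e-02 -9.99899661e-01  1.77677356e-03 -2.42249010e-02]
 [-9.86667698e-01 -1.41559469e-02 -1.62131006e-01  5.68270795e-01]
 [ 1.62139890e-01  5.25475912e-04 -9.86767642e-01  1.51895215e+00]
 [ 0.00000000e+00  0.00000000e+00  0.00000000e+00  1.00000000e+00]]
```

View pics/top0.png

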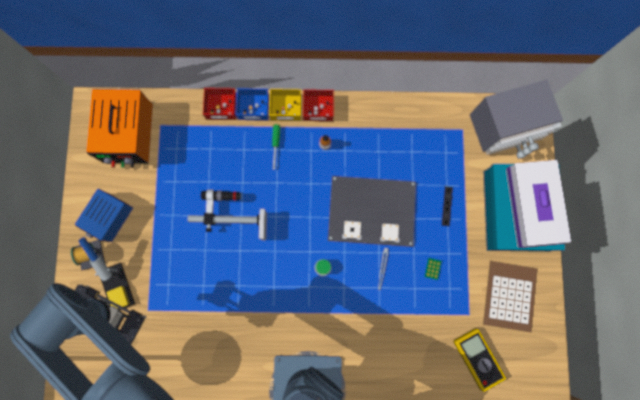

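View pics/scene0.png

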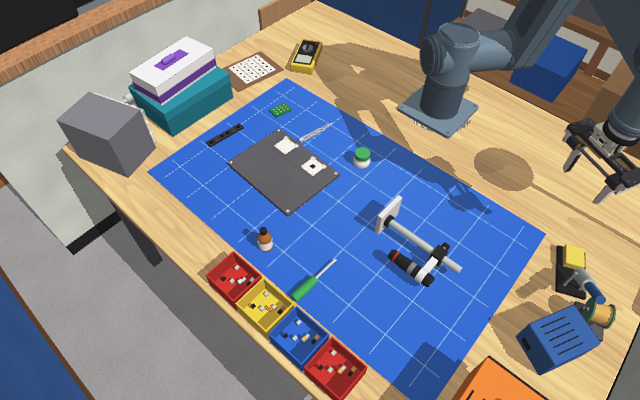

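The top view (right = −y, up = +x) shows the microscope lying at (188–265, 190–238): foot on the right at (262,224), post top at (188,219), tube towards +x. The plate is at (330–415, 178–243), with the chip board at (352,229) and the bare board at (390,232). The jar is at (323,268), and the tweezers and driver are clear of the microscope. The scene view agrees.

```bash
cat > h.py <<'E'
import numpy as np,cv2
def rays(d,px):
    px=np.asarray(px,float).reshape(-1,1,2); n=cv2.undistortPoints(px,d["intrinsics"],d["D"]).reshape(-1,2)
    T=d["camera_from_world"];R=T[:3,:3]; return -R.T@T[:3,3], np.c_[n,np.ones(len(n))]@R
def onplane(d,px,z):
    c,r=rays(d,px); return c+r*((z-c[2])/r[:,2])[:,None]
def cloud(d):
    h,w=d["range_z"].shape; u,v=np.meshgrid(np.arange(w),np.arange(h))
    c,r=rays(d,np.c_[u.ravel(),v.ravel()]); return (c+r*d["range_z"].reshape(-1,1)).reshape(h,w,3)
def proj(d,P):
    T=d["camera_from_world"]; return cv2.projectPoints(np.asarray(P,float).reshape(-1,1,3),cv2.Rodrigues(T[:3,:3])[0],T[:3,3],d["intrinsics"],d["D"])[0].reshape(-1,2)
E
python3 - <<'E'
from h import *
np.set_printoptions(precision=4,suppress=True)
for n in("top","scene"):
    d=dict(np.load(n+"0.npz")); C=cloud(d); f=d["frame"].astype(int); z=C[:,:,2]
    hsv=cv2.cvtColor(d["frame"],cv2.COLOR_RGB2HSV); g=hsv[:,:,1]<70
    print(n,"mat z",np.median(z[(hsv[:,:,0]>100)&(hsv[:,:,0]<120)&(hsv[:,:,1]>150)]))
    box=lambda x0,x1,y0,y1:(C[:,:,0]>x0)&(C[:,:,0]<x1)&(C[:,:,1]>y0)&(C[:,:,1]<y1)
    # plate
    m=box(.25,.7,-.35,.02)&(z>.008)&(z<.02)&(hsv[:,:,2]<130)&g
    m=cv2.morphologyEx(m.astype(np.uint8),cv2.MORPH_OPEN,np.ones((3,3)))
    cs,_=cv2.findContours(m,cv2.RETR_EXTERNAL,cv2.CHAIN_APPROX_NONE); c=max(cs,key=cv2.contourArea)
    W=onplane(d,c.reshape(-1,2),.014)[:,:2]; print("plate",cv2.minAreaRect((W*1000).astype(np.float32)),np.median(z[m>0]))
    inside=cv2.drawContours(np.zeros_like(m),[cv2.convexHull(c)],-1,1,-1)>0
    wm=(inside&(hsv[:,:,2]>150)&g).astype(np.uint8)
    cs,_=cv2.findContours(wm,cv2.RETR_EXTERNAL,cv2.CHAIN_APPROX_NONE)
    for c in cs:
        if cv2.contourArea(c)<80: continue
        W=onplane(d,c.reshape(-1,2),.016)[:,:2]; r=cv2.minAreaRect((W*1000).astype(np.float32))
        hole=cv2.drawContours(np.zeros_like(m),[c],-1,1,-1)-wm; v,u=np.nonzero(hole)
        print("board",r,"hole n",len(u), onplane(d,[u.mean(),v.mean()],.018) if len(u) else "")
    # microscope
    m=box(.3,.65,.05,.5)&(z>.03)
    v,u=np.nonzero(m); P=C[m]; print("scope ext",P.min(0),P.max(0),len(P))
    for y in np.arange(.08,.46,.015):
        q=P[abs(P[:,1]-y)<.0075]
        if len(q): print("%.3f"%y,len(q),q[:,0].min().round(4),q[:,0].max().round(4),q[:,2].max().round(4),np.median(q,0))
E
```

```text
top mat z -0.0008987419635202443
plate ((549.0117797851562, -194.83444213867188), (262.1425476074219, 201.4427490234375), 86.75494384765625) 0.013826217100703753
board ((479.464111328125, -249.35202026367188), (53.569847106933594, 53.74855041503906), 89.2970199584961) hole n 278 [[ 0.4863 -0.1302  0.018 ]]
board ((486.1195983886719, -130.5631103515625), (54.18519592285156, 55.8320198059082), 86.71448516845703) hole n 302 [[ 0.4796 -0.2448  0.018 ]]
scope ext [0.3    0.1396 0.0302] [0.6048 0.497  0.6214] 1348
0.140 124 0.4514 0.5417 0.0889 [0.4958 0.1416 0.078 ]
0.155 85 0.4515 0.5417 0.0897 [0.505  0.1516 0.0815]
0.170 35 0.4968 0.5275 0.0602 [0.5109 0.169  0.0513]
0.185 35 0.5022 0.5222 0.0583 [0.5108 0.1844 0.0502]
0.200 35 0.502 0.5217 0.0601 [0.511  0.2002 0.0502]
0.215 49 0.5019 0.5984 0.0595 [0.5137 0.2185 0.0493]
0.230 76 0.5018 0.599 0.0649 [0.5767 0.2304 0.0527]
0.245 70 0.5038 0.5994 0.0604 [0.5772 0.2456 0.0523]
0.260 75 0.5041 0.6037 0.0699 [0.5758 0.2597 0.053 ]
0.275 80 0.5036 0.6021 0.0644 [0.5772 0.2746 0.055 ]
0.290 73 0.5038 0.6012 0.0649 [0.5758 0.2899 0.0536]
0.30
[... 1034 characters left out ...]
 0.0477]
0.200 43 0.508 0.5287 0.0539 [0.5231 0.1997 0.0478]
0.215 60 0.5084 0.6046 0.0549 [0.524  0.2167 0.0479]
0.230 110 0.5102 0.6082 0.0579 [0.5895 0.23   0.0482]
0.245 117 0.5084 0.6089 0.0568 [0.589  0.2448 0.0492]
0.260 118 0.5095 0.6083 0.0603 [0.5896 0.2602 0.0498]
0.275 125 0.5093 0.608 0.0605 [0.5904 0.275  0.0515]
0.290 132 0.5071 0.6091 0.0612 [0.59   0.2897 0.0509]
0.305 239 0.4771 0.6107 0.0642 [0.5487 0.3065 0.0543]
0.320 287 0.4745 0.611 0.0634 [0.5472 0.3196 0.0534]
0.335 155 0.5002 0.6088 0.061 [0.5848 0.3343 0.0508]
0.350 57 0.5094 0.6032 0.053 [0.5235 0.3492 0.0473]
0.365 51 0.5099 0.5285 0.0528 [0.5228 0.3651 0.0483]
0.380 23 0.5104 0.5272 0.0511 [0.5221 0.3758 0.0474]
```

```bash
cat >> h.py <<'E'
from scipy.spatial.transform import Rotation as Ro
def Rs(s): return Ro.from_quat(np.roll(s["tcp_rot"],-1))
def delta(s,grasp,ytool,ztool):
    z=np.array(ztool,float);z/=np.linalg.norm(z);y=np.array(ytool,float);y-=z*(y@z);y/=np.linalg.norm(y)
    R=Ro.from_matrix(np.c_[np.cross(y,z),y,z]);R0=Rs(s); p=np.array(grasp)+.019*z
    print("shift cm",(R0.inv().apply(p-s["tool_pos"])*100).round(2),"rot deg",np.degrees((R0.inv()*R).as_rotvec()).round(2),"tcp",p.round(4))
def show(s):
    R=Rs(s).as_matrix(); print("t",s["t"],"j",s["joint_pos"].round(3),"tcp",s["tool_pos"].round(4),"grasp",(s["tool_pos"]-.019*R[:,2]).round(4),"y",R[:,1].round(3),"z",R[:,2].round(3),"F",s["force"].round(2),"gap",round(s["finger_gap"],4),"ff",s["finger_force"])
E
python3 - <<'E'
from h import *; from plant import sensors
s=sensors.get_state(); show(s); a=np.radians(25)
delta(s,[.514,.203,.20],[1,0,0],[0,-np.sin(a),-np.cos(a)])
E
```

```text
t 0.1 j [ 0.919  0.259  1.536 -0.     1.348 -0.203] tcp [0.2384 0.4951 0.2179] grasp [0.2384 0.4952 0.2369] y [ 0.434  0.901 -0.002] z [-0.001 -0.001 -1.   ] F [0.06 0.55 0.6 ] gap 0.0931 ff 0.0
shift cm [-37.86 -15.08   3.53] rot deg [ 13.93 -22.27  63.23] tcp [0.514  0.195  0.1828]
```

Call:
apply_moves([
  {"x":-3.8,"y":-1.5,"z":0.35,"rx":1.4,"ry":-2.2,"rz":6.3,"gripper":0.35},
  {"x":-7.6,"y":-3,"z":0.7,"rx":2.8,"ry":-4.4,"rz":12.6,"gripper":0.35},
  {"x":-11.4,"y":-4.5,"z":1,"rx":4.2,"ry":-6.7,"rz":19,"gripper":0.35},
  {"x":-15.2,"y":-6,"z":1.4,"rx":5.6,"ry":-8.9,"rz":25.3,"gripper":0.35},
  {"x":-19,"y":-7.5,"z":1.75,"rx":7,"ry":-11.1,"rz":31.6,"gripper":0.35},
  {"x":-22.8,"y":-9,"z":2.1,"rx":8.4,"ry":-13.4,"rz":38,"gripper":0.35},
  {"x":-26.6,"y":-10.5,"z":2.5,"rx":9.8,"ry":-15.6,"rz":44.3,"gripper":0.35},
  {"x":-30.4,"y":-12,"z":2.8,"rx":11.1,"ry":-17.8,"rz":50.6,"gripper":0.35},
  {"x":-34.2,"y":-13.5,"z":3.2,"rx":12.5,"ry":-20,"rz":56.9,"gripper":0.35},
  {"x":-37.9,"y":-15.1,"z":3.5,"rx":13.9,"ry":-22.3,"rz":63.2,"gripper":0.35},
], squeeze=50)

```text
t: 1.1
tool_pos: [0.5152, 0.1938, 0.1831]
tcp_rot: [0.154, 0.692, 0.689, -0.153]
force: [-0.0, 0.1, 0.5]
finger_gap: 0.0602
finger_force: 0.0
```

Run:
```python
from h import *; from plant import sensors,vision
show(sensors.get_state())
d=vision.get_image("scene"); cv2.imwrite("pics/s1.png",cv2.resize(d["frame"][120:330,300:600,::-1],None,fx=2,fy=2))
s=sensors.get_state();show(s); a=np.radians(25)
delta(s,[.514,.203,.042],[1,0,0],[0,-np.sin(a),-np.cos(a)])
C=cloud(d);z=C[:,:,2]
for y in(.19,.37):
    q=C[(abs(C[:,:,1]-y)<.01)&(z>.04)&(z<.065)&(abs(C[:,:,0]-.515)<.03)]; print(y,len(q),q[:,0].min(),q[:,0].max(),q[:,2].max()) if len(q) else 0
```

```text
t 1.1 j [ 0.416  0.438  1.451 -0.401  1.45   0.509] tcp [0.5152 0.1938 0.1831] grasp [0.5152 0.2018 0.2003] y [ 1.    -0.004  0.002] z [ 0.    -0.423 -0.906] F [-0.03  0.08  0.47] gap 0.0602 ff 0.0
t 1.15 j [ 0.41   0.443  1.448 -0.406  1.449  0.513] tcp [0.519  0.1894 0.182 ] grasp [0.519  0.1976 0.1992] y [ 1.    -0.012  0.004] z [-0.001 -0.428 -0.904] F [ 4.22 -1.63 -0.44] gap 0.0603 ff 0.0
shift cm [ 7.22 -0.57 13.98] rot deg [-0.06  0.33 -0.71] tcp [0.514  0.195  0.0248]
0.19 55 0.5088327095471 0.5294639210464556 0.053969959978862
0.37 62 0.5090481269963072 0.5290622845924109 0.052563333699837456
```

View pics/s1.png

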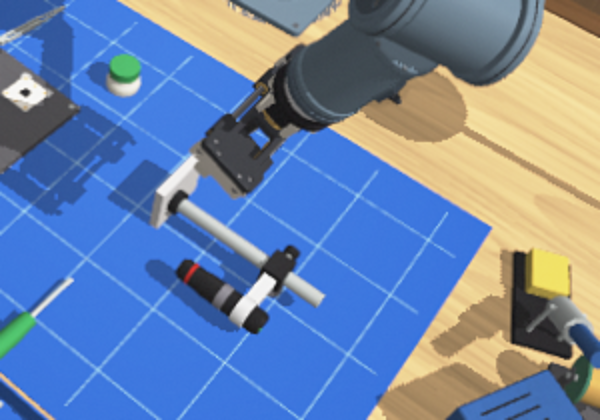

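The fingers are over the post between the foot and the lens end, with clear space on both sides. Descending vertically.

Call:
apply_moves([
  {"x":0.8,"y":0.2,"z":1.8},
  {"x":1.7,"y":0.2,"z":3.6},
  {"x":2.5,"y":0.2,"z":5.4},
  {"x":3.4,"y":0.2,"z":7.2},
  {"x":4.2,"y":0.2,"z":9},
  {"x":5,"y":0.2,"z":10.8},
  {"x":5.8,"y":0.2,"z":12.4},
  {"x":6.4,"y":0.2,"z":13.6},
  {"x":6.7,"y":0.2,"z":14.3},
  {"x":6.7,"y":0.2,"z":14.3},
])

```text
validation failed for argument at $.pl...
```

Run:
```python
from h import *; from plant import sensors,vision
show(sensors.get_state())
d=vision.get_image("scene"); cv2.imwrite("pics/s2.png",cv2.resize(d["frame"][160:310,340:540,::-1],None,fx=3,fy=3))
show(sensors.get_state())
```

```text
t 1.15 j [ 0.41   0.443  1.448 -0.406  1.449  0.513] tcp [0.519  0.1894 0.182 ] grasp [0.519  0.1976 0.1992] y [ 1.    -0.012  0.004] z [-0.001 -0.428 -0.904] F [ 4.22 -1.63 -0.44] gap 0.0603 ff 0.0
t 1.2 j [ 0.413  0.441  1.45  -0.402  1.449  0.508] tcp [0.5168 0.1917 0.1819] grasp [0.5169 0.1998 0.1991] y [ 1.    -0.006  0.001] z [-0.002 -0.425 -0.905] F [0.21 0.44 0.08] gap 0.0602 ff 0.0
```

View pics/s2.png

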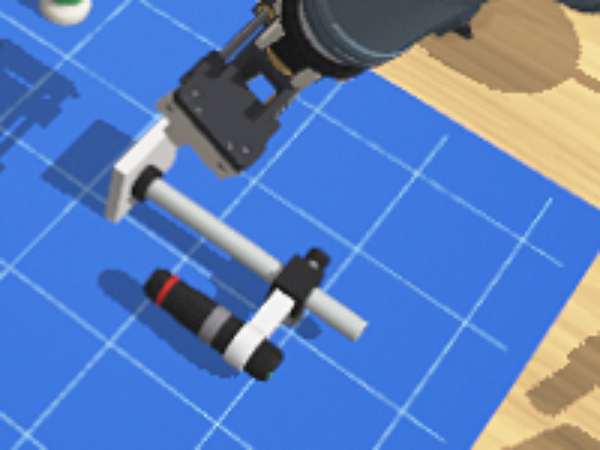

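The move call was refused because some fields were missing, so the arm hasn't moved. I'm resending it with every field filled in.

Call:
apply_moves([
  {"x":0.8,"y":0.2,"z":1.8,"rx":0,"ry":0,"rz":0,"gripper":0.35},
  {"x":1.7,"y":0.2,"z":3.6,"rx":0,"ry":0,"rz":0,"gripper":0.35},
  {"x":2.5,"y":0.2,"z":5.4,"rx":0,"ry":0,"rz":0,"gripper":0.35},
  {"x":3.4,"y":0.2,"z":7.2,"rx":0,"ry":0,"rz":0,"gripper":0.35},
  {"x":4.2,"y":0.2,"z":9,"rx":0,"ry":0,"rz":0,"gripper":0.35},
  {"x":5,"y":0.2,"z":10.8,"rx":0,"ry":0,"rz":0,"gripper":0.35},
  {"x":5.8,"y":0.2,"z":12.4,"rx":0,"ry":0,"rz":0,"gripper":0.35},
  {"x":6.4,"y":0.2,"z":13.6,"rx":0,"ry":0,"rz":0,"gripper":0.35},
  {"x":6.7,"y":0.2,"z":14.3,"rx":0,"ry":0,"rz":0,"gripper":0.35},
  {"x":6.7,"y":0.2,"z":14.3,"rx":0,"ry":0,"rz":0,"gripper":0.35},
], squeeze=50)

```text
t: 2.2
tool_pos: [0.516, 0.1955, 0.0248]
tcp_rot: [0.153, 0.69, 0.691, -0.153]
force: [-0.1, -0.1, -0.8]
finger_gap: 0.0605
finger_force: 0.0
```

Run:
```python
from h import *; from plant import sensors,vision
show(sensors.get_state())
d=vision.get_image("scene"); cv2.imwrite("pics/s3.png",cv2.resize(d["frame"][160:310,340:540,::-1],None,fx=3,fy=3))
show(sensors.get_state())
```

```text
t 2.2 j [ 0.418  0.612  1.595 -0.435  1.158  0.638] tcp [0.516  0.1955 0.0248] grasp [0.516  0.2035 0.0421] y [ 1.     0.001 -0.001] z [ 0.    -0.422 -0.907] F [-0.06 -0.14 -0.77] gap 0.0605 ff 0.0
t 2.25 j [ 0.418  0.611  1.594 -0.435  1.158  0.638] tcp [0.5166 0.1956 0.0257] grasp [0.5166 0.2036 0.0429] y [1.    0.001 0.001] z [ 0.001 -0.422 -0.907] F [ 0.29 -0.37  0.15] gap 0.0605 ff 0.0
```

View pics/s3.png

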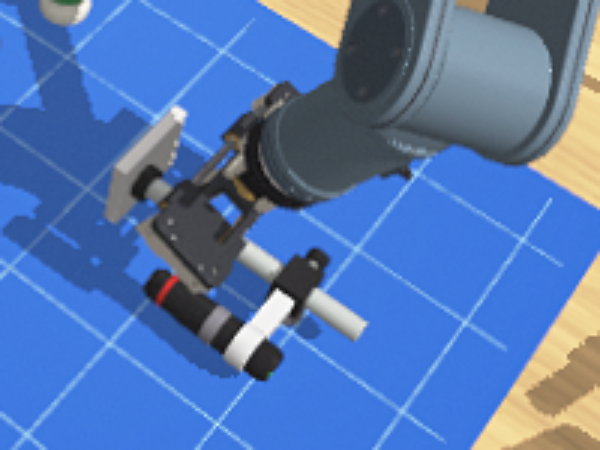

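The fingers straddle the post between the collar and the lens end. Closing now.

Call:
apply_moves([
  {"x":0,"y":0,"z":0,"rx":0,"ry":0,"rz":0,"gripper":0.6},
  {"x":0,"y":0,"z":0,"rx":0,"ry":0,"rz":0,"gripper":0.7},
  {"x":0,"y":0,"z":0,"rx":0,"ry":0,"rz":0,"gripper":0.8},
  {"x":0,"y":0,"z":0,"rx":0,"ry":0,"rz":0,"gripper":0.9},
  {"x":0,"y":0,"z":0,"rx":0,"ry":0,"rz":0,"gripper":1},
  {"x":0,"y":0,"z":0,"rx":0,"ry":0,"rz":0,"gripper":1},
  {"x":0,"y":0,"z":0,"rx":0,"ry":0,"rz":0,"gripper":1},
  {"x":0,"y":0,"z":0,"rx":0,"ry":0,"rz":0,"gripper":1},
  {"x":0,"y":0,"z":0,"rx":0,"ry":0,"rz":0,"gripper":1},
  {"x":0,"y":0,"z":0,"rx":0,"ry":0,"rz":0,"gripper":1},
], squeeze=55)

```text
t: 3.25
tool_pos: [0.5148, 0.1953, 0.0259]
tcp_rot: [0.152, 0.69, 0.69, -0.154]
force: [-5.1, 1.1, 4.9]
finger_gap: 0.0187
finger_force: 55.0
```

Call:
apply_moves([
  {"x":-0.2,"y":0,"z":-0.4,"rx":0,"ry":0,"rz":0,"gripper":1},
  {"x":-0.5,"y":0,"z":-1.1,"rx":0,"ry":0,"rz":0,"gripper":1},
  {"x":-1,"y":0,"z":-2.1,"rx":0,"ry":0,"rz":0,"gripper":1},
  {"x":-1.6,"y":0,"z":-3.4,"rx":0,"ry":0,"rz":0,"gripper":1},
  {"x":-2.2,"y":0,"z":-4.7,"rx":0,"ry":0,"rz":0,"gripper":1},
  {"x":-2.8,"y":0,"z":-6,"rx":0,"ry":0,"rz":0,"gripper":1},
  {"x":-3.4,"y":0,"z":-7.3,"rx":0,"ry":0,"rz":0,"gripper":1},
  {"x":-3.9,"y":0,"z":-8.4,"rx":0,"ry":0,"rz":0,"gripper":1},
  {"x":-4.2,"y":0,"z":-9,"rx":0,"ry":0,"rz":0,"gripper":1},
  {"x":-4.2,"y":0,"z":-9.1,"rx":0,"ry":0,"rz":0,"gripper":1},
], squeeze=60)

```text
t: 4.25
tool_pos: [0.5172, 0.196, 0.1272]
tcp_rot: [0.154, 0.69, 0.69, -0.151]
force: [0.0, 0.4, -8.7]
finger_gap: 0.0185
finger_force: 60.0
```

Call:
apply_moves([
  {"x":0.1,"y":0,"z":0,"rx":0,"ry":3,"rz":0,"gripper":1},
  {"x":0.2,"y":0,"z":0,"rx":0,"ry":7,"rz":0,"gripper":1},
  {"x":0.4,"y":0,"z":0,"rx":0,"ry":12,"rz":0,"gripper":1},
  {"x":0.6,"y":0,"z":-0.1,"rx":0,"ry":18,"rz":0,"gripper":1},
  {"x":0.8,"y":0,"z":-0.2,"rx":0,"ry":24,"rz":0,"gripper":1},
  {"x":0.95,"y":0,"z":-0.25,"rx":0,"ry":30,"rz":0,"gripper":1},
  {"x":1.1,"y":0,"z":-0.35,"rx":0,"ry":36,"rz":0,"gripper":1},
  {"x":1.25,"y":0,"z":-0.45,"rx":0,"ry":41,"rz":0,"gripper":1},
  {"x":1.3,"y":0,"z":-0.55,"rx":0,"ry":44,"rz":0,"gripper":1},
  {"x":1.35,"y":0,"z":-0.55,"rx":0,"ry":45,"rz":0,"gripper":1},
])

```text
t: 5.25
tool_pos: [0.5157, 0.2086, 0.1241]
tcp_rot: [-0.123, 0.697, 0.696, 0.122]
force: [0.0, -0.1, -7.6]
finger_gap: 0.0187
finger_force: 60.0
```

Run:
```python
from h import *; from plant import sensors,vision
d=vision.get_image("scene"); cv2.imwrite("pics/s4.png",cv2.resize(d["frame"][90:310,300:600,::-1],None,fx=2,fy=2))
show(sensors.get_state())
```

```text
t 5.3 j [-0.054  0.321  1.759  0.391  1.114 -0.237] tcp [0.5158 0.2088 0.124 ] grasp [0.5158 0.2023 0.1419] y [ 1.    -0.    -0.001] z [-0.001  0.342 -0.94 ] F [ 0.1  -0.03 -8.27] gap 0.0186 ff 59.99734103679657
```

View pics/s4.png

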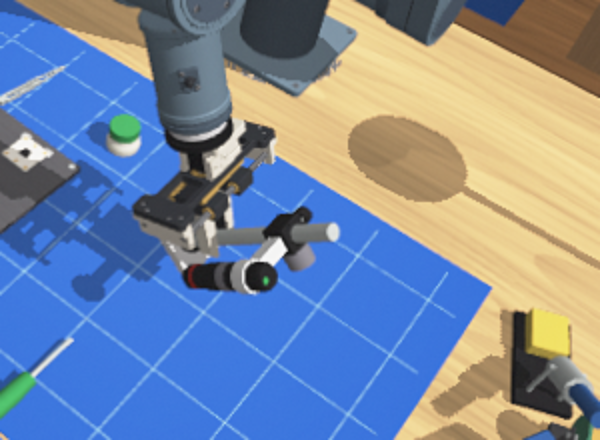

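The scope is held firmly, tilted about half way, and nothing is near it. Turning the second 45°.

Call:
apply_moves([
  {"x":0.1,"y":0,"z":0,"rx":0,"ry":3,"rz":0,"gripper":1},
  {"x":0.2,"y":0,"z":0,"rx":0,"ry":7,"rz":0,"gripper":1},
  {"x":0.4,"y":0,"z":0,"rx":0,"ry":12,"rz":0,"gripper":1},
  {"x":0.6,"y":0,"z":-0.1,"rx":0,"ry":18,"rz":0,"gripper":1},
  {"x":0.8,"y":0,"z":-0.2,"rx":0,"ry":24,"rz":0,"gripper":1},
  {"x":0.95,"y":0,"z":-0.25,"rx":0,"ry":30,"rz":0,"gripper":1},
  {"x":1.1,"y":0,"z":-0.35,"rx":0,"ry":36,"rz":0,"gripper":1},
  {"x":1.25,"y":0,"z":-0.45,"rx":0,"ry":41,"rz":0,"gripper":1},
  {"x":1.3,"y":0,"z":-0.55,"rx":0,"ry":44,"rz":0,"gripper":1},
  {"x":1.35,"y":0,"z":-0.55,"rx":0,"ry":45,"rz":0,"gripper":1},
])

```text
t: 6.3
tool_pos: [0.5167, 0.2205, 0.133]
tcp_rot: [-0.38, 0.596, 0.597, 0.379]
force: [-0.4, 0.6, -8.1]
finger_gap: 0.0191
finger_force: 60.0
```

Run:
```python
from h import *; from plant import sensors,vision
np.set_printoptions(precision=4,suppress=True)
for n in("scene","top"):
    d=vision.get_image(n); np.savez(n+"5.npz",**d)
    if n=="scene": cv2.imwrite("pics/s5.png",cv2.resize(d["frame"][90:310,300:600,::-1],None,fx=2,fy=2))
    C=cloud(d); q=C[(abs(C[:,:,0]-.515)<.02)&(abs(C[:,:,1]-.2)<.03)&(C[:,:,2]>.3)&(C[:,:,2]<.38)]; print(n,len(q),q.min(0) if len(q) else 0,q.max(0) if len(q) else 0)
show(sensors.get_state())
```

```text
scene 95 [0.51   0.196  0.3005] [0.5308 0.2148 0.3171]
top 56 [0.5048 0.1956 0.3005] [0.5237 0.2152 0.3231]
t 6.4 j [-0.423  0.602  1.877  0.979  1.466 -0.972] tcp [0.5166 0.221  0.1338] grasp [0.5167 0.2038 0.1419] y [1.    0.002 0.   ] z [-0.002  0.906 -0.424] F [-0.32 -0.08 -8.02] gap 0.0185 ff 60.000699162483215
```

View pics/s5.png

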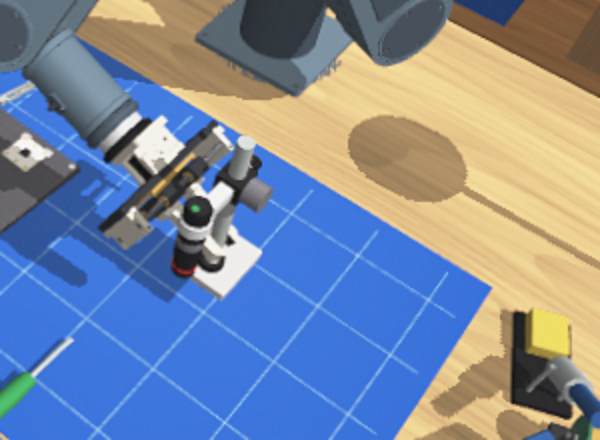

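Upright and straight, with the post top at z ≈ 0.317 as expected. The underside should be about 75 mm above the mat. Lowering 6.5 cm.

Call:
apply_moves([
  {"x":-0.4,"y":0,"z":0.2,"rx":0,"ry":0,"rz":0,"gripper":1},
  {"x":-1.1,"y":0,"z":0.5,"rx":0,"ry":0,"rz":0,"gripper":1},
  {"x":-1.9,"y":0,"z":0.9,"rx":0,"ry":0,"rz":0,"gripper":1},
  {"x":-2.8,"y":0,"z":1.3,"rx":0,"ry":0,"rz":0,"gripper":1},
  {"x":-3.7,"y":0,"z":1.7,"rx":0,"ry":0,"rz":0,"gripper":1},
  {"x":-4.5,"y":0,"z":2.1,"rx":0,"ry":0,"rz":0,"gripper":1},
  {"x":-5.2,"y":0,"z":2.45,"rx":0,"ry":0,"rz":0,"gripper":1},
  {"x":-5.6,"y":0,"z":2.65,"rx":0,"ry":0,"rz":0,"gripper":1},
  {"x":-5.9,"y":0,"z":2.75,"rx":0,"ry":0,"rz":0,"gripper":1},
  {"x":-5.9,"y":0,"z":2.75,"rx":0,"ry":0,"rz":0,"gripper":1},
])

```text
t: 7.4
tool_pos: [0.5167, 0.2212, 0.0696]
tcp_rot: [-0.38, 0.596, 0.596, 0.38]
force: [0.1, 0.0, -8.3]
finger_gap: 0.019
finger_force: 60.0
```

Run:
```python
from h import *; from plant import sensors,vision
np.set_printoptions(precision=4,suppress=True)
for n in("scene","top"):
    d=vision.get_image(n); C=cloud(d); q=C[(abs(C[:,:,0]-.515)<.02)&(abs(C[:,:,1]-.2)<.03)&(C[:,:,2]>.235)&(C[:,:,2]<.3)]; print(n,len(q),q.min(0) if len(q) else 0,q.max(0) if len(q) else 0)
    f=C[(C[:,:,2]<.06)&(C[:,:,2]>.012)&(d["frame"].min(2)>140)&(abs(C[:,:,0]-.515)<.1)&(abs(C[:,:,1]-.22)<.06)];print("foot",len(f),np.percentile(f,[2,50,98],0) if len(f) else 0)
show(sensors.get_state())
```

```text
scene 90 [0.5086 0.1963 0.2352] [0.5309 0.2147 0.2547]
foot 410 [[0.4633 0.2012 0.0189]
 [0.5063 0.2287 0.0245]
 [0.5488 0.2453 0.0288]]
top 51 [0.505  0.1966 0.2366] [0.5236 0.2164 0.2589]
foot 326 [[0.4552 0.1708 0.0198]
 [0.4756 0.2076 0.0276]
 [0.4955 0.2452 0.0345]]
t 7.5 j [-0.424  0.722  1.889  0.997  1.395 -1.085] tcp [0.5169 0.2212 0.0701] grasp [0.5169 0.2039 0.0781] y [1.    0.001 0.002] z [ 0.     0.907 -0.422] F [ 0.41  0.55 -8.69] gap 0.0188 ff 60.00087082386017
```

Call:
apply_moves([
  {"x":-0.1,"y":0,"z":0.05,"rx":0,"ry":0,"rz":0,"gripper":1},
  {"x":-0.2,"y":0,"z":0.1,"rx":0,"ry":0,"rz":0,"gripper":1},
  {"x":-0.3,"y":0,"z":0.14,"rx":0,"ry":0,"rz":0,"gripper":1},
  {"x":-0.4,"y":0,"z":0.19,"rx":0,"ry":0,"rz":0,"gripper":1},
  {"x":-0.5,"y":0,"z":0.23,"rx":0,"ry":0,"rz":0,"gripper":1},
  {"x":-0.6,"y":0,"z":0.28,"rx":0,"ry":0,"rz":0,"gripper":1},
  {"x":-0.7,"y":0,"z":0.33,"rx":0,"ry":0,"rz":0,"gripper":1},
  {"x":-0.78,"y":0,"z":0.36,"rx":0,"ry":0,"rz":0,"gripper":1},
  {"x":-0.82,"y":0,"z":0.38,"rx":0,"ry":0,"rz":0,"gripper":1},
  {"x":-0.82,"y":0,"z":0.38,"rx":0,"ry":0,"rz":0,"gripper":1},
])

```text
t: 8.5
tool_pos: [0.5167, 0.2212, 0.0609]
tcp_rot: [-0.38, 0.596, 0.597, 0.381]
force: [0.8, 0.2, -7.6]
finger_gap: 0.0188
finger_force: 60.0
```

Call:
apply_moves([
  {"x":-0.05,"y":0,"z":0.02,"rx":0,"ry":0,"rz":0,"gripper":1},
  {"x":-0.1,"y":0,"z":0.05,"rx":0,"ry":0,"rz":0,"gripper":1},
  {"x":-0.14,"y":0,"z":0.06,"rx":0,"ry":0,"rz":0,"gripper":1},
  {"x":-0.18,"y":0,"z":0.08,"rx":0,"ry":0,"rz":0,"gripper":1},
  {"x":-0.18,"y":0,"z":0.08,"rx":0,"ry":0,"rz":0,"gripper":1},
  {"x":-0.18,"y":0,"z":0.08,"rx":0,"ry":0,"rz":0,"gripper":1},
  {"x":-0.18,"y":0,"z":0.08,"rx":0,"ry":0,"rz":0,"gripper":1},
  {"x":-0.18,"y":0,"z":0.08,"rx":0,"ry":0,"rz":0,"gripper":1},
  {"x":-0.18,"y":0,"z":0.08,"rx":0,"ry":0,"rz":0,"gripper":1},
  {"x":-0.18,"y":0,"z":0.08,"rx":0,"ry":0,"rz":0,"gripper":1},
])

```text
t: 9.5
tool_pos: [0.5167, 0.2212, 0.059]
tcp_rot: [-0.38, 0.596, 0.597, 0.381]
force: [0.4, 0.2, -7.9]
finger_gap: 0.0188
finger_force: 60.0
```

Call:
apply_moves([
  {"x":-0.03,"y":0,"z":0.01,"rx":0,"ry":0,"rz":0,"gripper":1},
  {"x":-0.06,"y":0,"z":0.03,"rx":0,"ry":0,"rz":0,"gripper":1},
  {"x":-0.09,"y":0,"z":0.04,"rx":0,"ry":0,"rz":0,"gripper":1},
  {"x":-0.12,"y":0,"z":0.05,"rx":0,"ry":0,"rz":0,"gripper":1},
  {"x":-0.14,"y":0,"z":0.06,"rx":0,"ry":0,"rz":0,"gripper":1},
  {"x":-0.14,"y":0,"z":0.06,"rx":0,"ry":0,"rz":0,"gripper":1},
  {"x":-0.14,"y":0,"z":0.06,"rx":0,"ry":0,"rz":0,"gripper":1},
  {"x":-0.14,"y":0,"z":0.06,"rx":0,"ry":0,"rz":0,"gripper":1},
  {"x":-0.14,"y":0,"z":0.06,"rx":0,"ry":0,"rz":0,"gripper":1},
  {"x":-0.14,"y":0,"z":0.06,"rx":0,"ry":0,"rz":0,"gripper":1},
])

```text
t: 10.5
tool_pos: [0.5168, 0.2212, 0.0588]
tcp_rot: [-0.38, 0.595, 0.596, 0.381]
force: [-1.2, -4.5, 4.9]
finger_gap: 0.0185
finger_force: 60.0
```

Call:
apply_moves([
  {"x":-0.03,"y":0,"z":0.01,"rx":0,"ry":0,"rz":0,"gripper":1},
  {"x":-0.06,"y":0,"z":0.03,"rx":0,"ry":0,"rz":0,"gripper":1},
  {"x":-0.09,"y":0,"z":0.04,"rx":0,"ry":0,"rz":0,"gripper":1},
  {"x":-0.12,"y":0,"z":0.05,"rx":0,"ry":0,"rz":0,"gripper":1},
  {"x":-0.14,"y":0,"z":0.06,"rx":0,"ry":0,"rz":0,"gripper":1},
  {"x":-0.14,"y":0,"z":0.06,"rx":0,"ry":0,"rz":0,"gripper":1},
  {"x":-0.14,"y":0,"z":0.06,"rx":0,"ry":0,"rz":0,"gripper":1},
  {"x":-0.14,"y":0,"z":0.06,"rx":0,"ry":0,"rz":0,"gripper":1},
  {"x":-0.14,"y":0,"z":0.06,"rx":0,"ry":0,"rz":0,"gripper":1},
  {"x":-0.14,"y":0,"z":0.06,"rx":0,"ry":0,"rz":0,"gripper":1},
])

```text
t: 11.5
tool_pos: [0.5169, 0.2212, 0.0588]
tcp_rot: [-0.381, 0.594, 0.596, 0.382]
force: [-2.7, -8.1, 11.6]
finger_gap: 0.0185
finger_force: 60.0
```

Call:
apply_moves([
  {"x":0.05,"y":0,"z":-0.02,"rx":0,"ry":0,"rz":0,"gripper":1},
  {"x":0.1,"y":0,"z":-0.05,"rx":0,"ry":0,"rz":0,"gripper":1},
  {"x":0.14,"y":0,"z":-0.06,"rx":0,"ry":0,"rz":0,"gripper":1},
  {"x":0.16,"y":0,"z":-0.07,"rx":0,"ry":0,"rz":0,"gripper":1},
  {"x":0.16,"y":0,"z":-0.07,"rx":0,"ry":0,"rz":0,"gripper":1},
  {"x":0.16,"y":0,"z":-0.07,"rx":0,"ry":0,"rz":0,"gripper":1},
  {"x":0.16,"y":0,"z":-0.07,"rx":0,"ry":0,"rz":0,"gripper":1},
  {"x":0.16,"y":0,"z":-0.07,"rx":0,"ry":0,"rz":0,"gripper":1},
  {"x":0.16,"y":0,"z":-0.07,"rx":0,"ry":0,"rz":0,"gripper":1},
  {"x":0.16,"y":0,"z":-0.07,"rx":0,"ry":0,"rz":0,"gripper":1},
], squeeze=25)

```text
t: 12.5
tool_pos: [0.5168, 0.2212, 0.0588]
tcp_rot: [-0.38, 0.595, 0.596, 0.381]
force: [-2.1, -5.2, 6.3]
finger_gap: 0.0196
finger_force: 25.0
```

Call:
apply_moves([
  {"x":0.05,"y":0,"z":-0.02,"rx":0,"ry":0,"rz":0,"gripper":1},
  {"x":0.1,"y":0,"z":-0.05,"rx":0,"ry":0,"rz":0,"gripper":1},
  {"x":0.1,"y":0,"z":-0.05,"rx":0,"ry":0,"rz":0,"gripper":1},
  {"x":0.1,"y":0,"z":-0.05,"rx":0,"ry":0,"rz":0,"gripper":0.75},
  {"x":0.1,"y":0,"z":-0.05,"rx":0,"ry":0,"rz":0,"gripper":0.7},
  {"x":0.1,"y":0,"z":-0.05,"rx":0,"ry":0,"rz":0,"gripper":0.6},
  {"x":0.1,"y":0,"z":-0.05,"rx":0,"ry":0,"rz":0,"gripper":0.5},
  {"x":0.1,"y":0,"z":-0.05,"rx":0,"ry":0,"rz":0,"gripper":0.45},
  {"x":0.1,"y":0,"z":-0.05,"rx":0,"ry":0,"rz":0,"gripper":0.45},
  {"x":0.1,"y":0,"z":-0.05,"rx":0,"ry":0,"rz":0,"gripper":0.45},
], squeeze=10)

```text
t: 13.5
tool_pos: [0.5167, 0.2211, 0.0588]
tcp_rot: [-0.38, 0.596, 0.597, 0.381]
force: [-0.1, 1.3, -0.3]
finger_gap: 0.0509
finger_force: 0.0
```

Run:
```python
from h import *; from plant import sensors,vision
np.set_printoptions(precision=4,suppress=True)
for n in("scene","top"):
    d=vision.get_image(n); C=cloud(d); q=C[(abs(C[:,:,0]-.515)<.02)&(abs(C[:,:,1]-.2)<.03)&(C[:,:,2]>.235)&(C[:,:,2]<.3)]; print(n,len(q),q.min(0) if len(q) else 0,q.max(0) if len(q) else 0)
show(sensors.get_state())
```

```text
scene 61 [0.5111 0.1958 0.235 ] [0.5312 0.215  0.2435]
top 44 [0.5057 0.1964 0.2357] [0.5249 0.215  0.2467]
t 13.6 j [-0.424  0.744  1.888  1.     1.383 -1.104] tcp [0.5167 0.2211 0.0588] grasp [0.5167 0.2038 0.0668] y [1.    0.001 0.001] z [-0.     0.907 -0.422] F [1.02 0.59 0.13] gap 0.051 ff 0.0
```

The microscope stands free: zero force, post top at z ≈ 0.243. Backing out and rising.

Call:
apply_moves([
  {"x":0,"y":0,"z":-1,"rx":0,"ry":0,"rz":0,"gripper":0.45},
  {"x":0,"y":0,"z":-3,"rx":0,"ry":0,"rz":0,"gripper":0.45},
  {"x":0,"y":0,"z":-6,"rx":0,"ry":0,"rz":0,"gripper":0.45},
  {"x":0,"y":0,"z":-9,"rx":0,"ry":0,"rz":0,"gripper":0.45},
  {"x":0,"y":0,"z":-12,"rx":0,"ry":0,"rz":0,"gripper":0.45},
  {"x":3.5,"y":0,"z":-13.6,"rx":0,"ry":0,"rz":0,"gripper":0.45},
  {"x":7.5,"y":0,"z":-15.5,"rx":0,"ry":0,"rz":0,"gripper":0.45},
  {"x":11.5,"y":0,"z":-17.3,"rx":0,"ry":0,"rz":0,"gripper":0.4},
  {"x":15.5,"y":0,"z":-19.2,"rx":0,"ry":0,"rz":0,"gripper":0.35},
  {"x":19,"y":0,"z":-21,"rx":0,"ry":0,"rz":0,"gripper":0.35},
])

```text
t: 14.6
tool_pos: [0.5159, 0.1103, 0.322]
tcp_rot: [-0.379, 0.596, 0.597, 0.38]
force: [0.8, -1.0, -0.7]
finger_gap: 0.0599
finger_force: 0.0
```

Run:
```python
from h import *; from plant import sensors,vision
np.set_printoptions(precision=4,suppress=True)
for n in("scene","top"):
    d=vision.get_image(n); np.savez(n+"6.npz",**d); C=cloud(d); q=C[(abs(C[:,:,0]-.515)<.02)&(abs(C[:,:,1]-.2)<.03)&(C[:,:,2]>.235)&(C[:,:,2]<.26)]; print(n,len(q),q.min(0),q.max(0))
    t=C[(abs(C[:,:,0]-.59)<.03)&(abs(C[:,:,1]-.2)<.03)&(C[:,:,2]>.19)&(C[:,:,2]<.23)]; print("tube",len(t),t.min(0),t.max(0),t.mean(0))
s=sensors.get_state();show(s)
delta(s,[.5167,.205,.33],[0,1,0],[0,0,-1])
```

```text
scene 61 [0.5119 0.1961 0.2352] [0.5313 0.2146 0.2423]
tube 162 [0.5827 0.1903 0.19  ] [0.6122 0.2202 0.2075] [0.5994 0.2064 0.2017]
top 45 [0.5055 0.1966 0.2358] [0.5249 0.2154 0.2486]
tube 107 [0.5641 0.1894 0.1902] [0.6048 0.2191 0.212 ] [0.5876 0.2042 0.2044]
t 14.7 j [-0.605  0.37   1.651  0.889  1.85  -0.699] tcp [0.5172 0.1098 0.3243] grasp [0.5172 0.0926 0.3324] y [1.    0.001 0.01 ] z [ 0.004  0.905 -0.426] F [0.61 0.45 0.17] gap 0.0603 ff 0.0
shift cm [ 2.85 -0.06  9.18] rot deg [ 50.73 -49.96 -79.03] tcp [0.5167 0.205  0.311 ]
```

Call:
apply_moves([
  {"x":0.2,"y":0,"z":0.7,"rx":3.6,"ry":-3.6,"rz":-5.6,"gripper":0.35},
  {"x":0.4,"y":0,"z":1.3,"rx":7.3,"ry":-7.1,"rz":-11.3,"gripper":0.35},
  {"x":0.6,"y":0,"z":2,"rx":10.9,"ry":-10.7,"rz":-16.9,"gripper":0.35},
  {"x":0.8,"y":0,"z":2.6,"rx":14.5,"ry":-14.3,"rz":-22.6,"gripper":0.35},
  {"x":1,"y":0,"z":3.3,"rx":18.1,"ry":-17.8,"rz":-28.2,"gripper":0.35},
  {"x":1.2,"y":0,"z":3.9,"rx":21.7,"ry":-21.4,"rz":-33.9,"gripper":0.35},
  {"x":1.4,"y":0,"z":4.6,"rx":25.4,"ry":-25,"rz":-39.5,"gripper":0.35},
  {"x":1.6,"y":0,"z":5.2,"rx":29,"ry":-28.5,"rz":-45.2,"gripper":0.35},
  {"x":1.8,"y":0,"z":5.9,"rx":32.6,"ry":-32.1,"rz":-50.8,"gripper":0.35},
  {"x":2,"y":0,"z":6.5,"rx":36.2,"ry":-35.7,"rz":-56.4,"gripper":0.35},
])

```text
t: 15.7
tool_pos: [0.5165, 0.1776, 0.3096]
tcp_rot: [-0.127, 0.194, 0.965, 0.125]
force: [0.3, 1.4, -0.7]
finger_gap: 0.0605
finger_force: 0.0
```

Run:
```python
from h import *; from plant import sensors,vision
vision.get_image("top");s=sensors.get_state();show(s)
delta(s,[.5172,.2055,.30],[0,1,0],[0,0,-1])
```

```text
t 15.75 j [-0.062  0.3    1.309  0.283  1.746 -1.225] tcp [0.5158 0.1803 0.3114] grasp [0.5195 0.1748 0.3292] y [0.398 0.897 0.193] z [-0.194  0.288 -0.938] F [-1.21  2.27  2.07] gap 0.0606 ff 0.0
shift cm [-0.15  1.73  3.55] rot deg [ 14.41 -14.47 -22.  ] tcp [0.5172 0.2055 0.281 ]
```

Call:
apply_moves([
  {"x":0,"y":0.4,"z":0.8,"rx":3.4,"ry":-3.4,"rz":-5.2,"gripper":0.35},
  {"x":0,"y":0.8,"z":1.6,"rx":6.8,"ry":-6.8,"rz":-10.4,"gripper":0.35},
  {"x":-0.1,"y":1.2,"z":2.4,"rx":10.2,"ry":-10.2,"rz":-15.6,"gripper":0.35},
  {"x":-0.1,"y":1.5,"z":3,"rx":13,"ry":-13,"rz":-20,"gripper":0.35},
  {"x":-0.15,"y":1.7,"z":3.5,"rx":14.4,"ry":-14.5,"rz":-22,"gripper":0.35},
  {"x":-0.15,"y":1.7,"z":3.5,"rx":14.4,"ry":-14.5,"rz":-22,"gripper":0.35},
  {"x":-0.15,"y":1.7,"z":3.5,"rx":14.4,"ry":-14.5,"rz":-22,"gripper":0.35},
  {"x":-0.15,"y":1.7,"z":3.5,"rx":14.4,"ry":-14.5,"rz":-22,"gripper":0.35},
  {"x":-0.15,"y":1.7,"z":3.5,"rx":14.4,"ry":-14.5,"rz":-22,"gripper":0.35},
  {"x":-0.15,"y":1.7,"z":3.5,"rx":14.4,"ry":-14.5,"rz":-22,"gripper":0.35},
])

```text
t: 16.75
tool_pos: [0.5182, 0.2024, 0.2804]
tcp_rot: [-0.003, 0.007, 1.0, 0.002]
force: [-0.6, 0.2, 0.1]
finger_gap: 0.0604
finger_force: 0.0
```

Run:
```python
from h import *; from plant import sensors,vision
s=sensors.get_state();show(s)
delta(s,[.5172,.2055,.224],[0,1,0],[0,0,-1])
```

```text
t 16.75 j [ 0.168  0.24   1.41   0.005  1.498 -1.39 ] tcp [0.5182 0.2024 0.2804] grasp [0.5183 0.2023 0.2994] y [0.013 1.    0.004] z [-0.007  0.004 -1.   ] F [-0.61  0.15  0.13] gap 0.0604 ff 0.0
shift cm [0.05 0.28 7.54] rot deg [ 0.24 -0.38 -0.77] tcp [0.5172 0.2055 0.205 ]
```

Call:
apply_moves([
  {"x":0,"y":0.2,"z":0.5,"rx":0.1,"ry":-0.2,"rz":-0.4,"gripper":0.35},
  {"x":0,"y":0.3,"z":1.5,"rx":0.2,"ry":-0.4,"rz":-0.8,"gripper":0.35},
  {"x":0.05,"y":0.3,"z":2.7,"rx":0.2,"ry":-0.4,"rz":-0.8,"gripper":0.35},
  {"x":0.05,"y":0.3,"z":3.9,"rx":0.2,"ry":-0.4,"rz":-0.8,"gripper":0.35},
  {"x":0.05,"y":0.3,"z":5.1,"rx":0.2,"ry":-0.4,"rz":-0.8,"gripper":0.35},
  {"x":0.05,"y":0.3,"z":6.2,"rx":0.2,"ry":-0.4,"rz":-0.8,"gripper":0.35},
  {"x":0.05,"y":0.3,"z":7,"rx":0.2,"ry":-0.4,"rz":-0.8,"gripper":0.35},
  {"x":0.05,"y":0.3,"z":7.5,"rx":0.2,"ry":-0.4,"rz":-0.8,"gripper":0.35},
  {"x":0.05,"y":0.3,"z":7.5,"rx":0.2,"ry":-0.4,"rz":-0.8,"gripper":0.35},
  {"x":0.05,"y":0.3,"z":7.5,"rx":0.2,"ry":-0.4,"rz":-0.8,"gripper":0.35},
])

```text
t: 17.75
tool_pos: [0.5171, 0.2064, 0.2058]
tcp_rot: [0.001, -0.001, 1.0, 0.0]
force: [0.0, -0.6, 0.5]
finger_gap: 0.061
finger_force: 0.0
```

Run:
```python
from h import *; from plant import sensors,vision
s=sensors.get_state();show(s)
```

```text
t 17.75 j [ 0.179  0.279  1.54   0.     1.322 -1.394] tcp [0.5171 0.2064 0.2058] grasp [0.5171 0.2064 0.2248] y [-0.002  1.     0.001] z [ 0.001  0.001 -1.   ] F [ 0.   -0.57  0.49] gap 0.061 ff 0.0
```

Call:
apply_moves([
  {"x":0,"y":0,"z":0,"rx":0,"ry":0,"rz":0,"gripper":0.55},
  {"x":0,"y":0,"z":0,"rx":0,"ry":0,"rz":0,"gripper":0.65},
  {"x":0,"y":0,"z":0,"rx":0,"ry":0,"rz":0,"gripper":0.72},
  {"x":0,"y":0,"z":0,"rx":0,"ry":0,"rz":0,"gripper":0.76},
  {"x":0,"y":0,"z":0,"rx":0,"ry":0,"rz":0,"gripper":0.8},
  {"x":0,"y":0,"z":0,"rx":0,"ry":0,"rz":0,"gripper":0.85},
  {"x":0,"y":0,"z":0,"rx":0,"ry":0,"rz":0,"gripper":1},
  {"x":0,"y":0,"z":0,"rx":0,"ry":0,"rz":0,"gripper":1},
  {"x":0,"y":0,"z":0,"rx":0,"ry":0,"rz":0,"gripper":1},
  {"x":0,"y":0,"z":0,"rx":0,"ry":0,"rz":0,"gripper":1},
], squeeze=20)

```text
t: 18.75
tool_pos: [0.5169, 0.2061, 0.2055]
tcp_rot: [0.0, -0.001, 1.0, 0.0]
force: [0.1, -3.9, 1.6]
finger_gap: 0.0198
finger_force: 20.0
```

Call:
apply_moves([
  {"x":0,"y":0,"z":0,"rx":0,"ry":0,"rz":0,"gripper":1},
  {"x":0,"y":0,"z":0,"rx":0,"ry":0,"rz":0,"gripper":1},
  {"x":0,"y":0,"z":0,"rx":0,"ry":0,"rz":0,"gripper":1},
  {"x":0,"y":0,"z":-0.3,"rx":0,"ry":0,"rz":0,"gripper":1},
  {"x":0,"y":0,"z":-1,"rx":0,"ry":0,"rz":0,"gripper":1},
  {"x":0,"y":0,"z":-2.2,"rx":0,"ry":0,"rz":0,"gripper":1},
  {"x":0,"y":0,"z":-3.6,"rx":0,"ry":0,"rz":0,"gripper":1},
  {"x":0,"y":0,"z":-5,"rx":0,"ry":0,"rz":0,"gripper":1},
  {"x":0,"y":0,"z":-6.2,"rx":0,"ry":0,"rz":0,"gripper":1},
  {"x":0,"y":0,"z":-7,"rx":0,"ry":0,"rz":0,"gripper":1},
], squeeze=60)

```text
t: 19.75
tool_pos: [0.5171, 0.2066, 0.2769]
tcp_rot: [0.001, -0.001, 1.0, 0.001]
force: [0.3, 0.6, -8.0]
finger_gap: 0.0192
finger_force: 60.0
```

Run:
```python
from h import *; from plant import sensors,vision
d=vision.get_image("scene"); cv2.imwrite("pics/s7.png",cv2.resize(d["frame"][60:310,300:600,::-1],None,fx=2,fy=2))
s=sensors.get_state();show(s)
```

```text
t 19.8 j [ 1.790e-01  2.370e-01  1.419e+00  1.000e-03  1.482e+00 -1.394e+00] tcp [0.5175 0.2066 0.2779] grasp [0.5174 0.2066 0.2969] y [-0.002  1.     0.001] z [ 0.004  0.001 -1.   ] F [ 0.42  0.79 -6.34] gap 0.0192 ff 59.992491602897644
```

View pics/s7.png

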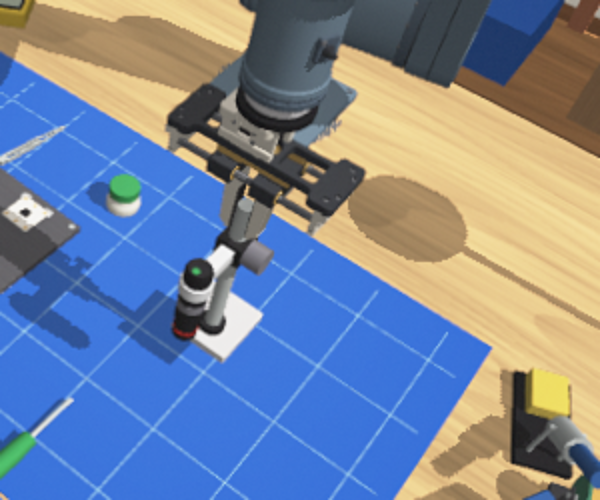

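The scope is held by the post top, upright, with the underside about 73 mm up. Turning −183° in three stages while carrying it over.

Call:
apply_moves([
  {"x":0,"y":-0.3,"z":0,"rx":0,"ry":0,"rz":1.5,"gripper":1},
  {"x":-0.1,"y":-1,"z":0,"rx":0,"ry":0,"rz":5,"gripper":1},
  {"x":-0.3,"y":-2,"z":0,"rx":0,"ry":0,"rz":10.5,"gripper":1},
  {"x":-0.4,"y":-3.2,"z":0,"rx":0,"ry":0,"rz":17,"gripper":1},
  {"x":-0.6,"y":-4.5,"z":0,"rx":0,"ry":0,"rz":24,"gripper":1},
  {"x":-0.8,"y":-5.9,"z":0,"rx":0,"ry":0,"rz":31,"gripper":1},
  {"x":-1,"y":-7.3,"z":0,"rx":0,"ry":0,"rz":38.5,"gripper":1},
  {"x":-1.1,"y":-8.7,"z":0,"rx":0,"ry":0,"rz":46,"gripper":1},
  {"x":-1.3,"y":-10.1,"z":0,"rx":0,"ry":0,"rz":53.5,"gripper":1},
  {"x":-1.5,"y":-11.4,"z":0,"rx":0,"ry":0,"rz":61,"gripper":1},
])

```text
t: 20.8
tool_pos: [0.5315, 0.0915, 0.2744]
tcp_rot: [-0.001, 0.509, 0.86, -0.0]
force: [0.7, -0.6, -7.6]
finger_gap: 0.0192
finger_force: 60.0
```

Run:
```python
from h import *; from plant import sensors,vision
s=sensors.get_state();show(s); a=np.radians(-93.2)
delta(s,[.561,-.135,.297],[np.cos(a),np.sin(a),0],[0,0,-1])
```

```text
t 20.8 j [-0.037  0.209  1.464  0.     1.47  -0.538] tcp [0.5315 0.0915 0.2744] grasp [0.5316 0.0915 0.2934] y [ 0.877  0.481 -0.001] z [-0.001  0.    -1.   ] F [ 0.7  -0.58 -7.62] gap 0.0192 ff 59.987043142318726
shift cm [-21.28  -8.31  -0.38] rot deg [-9.0000e-02  2.0000e-02  1.2194e+02] tcp [ 0.561 -0.135  0.278]
```

Call:
apply_moves([
  {"x":-1.1,"y":-0.4,"z":0,"rx":0,"ry":0,"rz":7,"gripper":1},
  {"x":-2.3,"y":-0.9,"z":0,"rx":0,"ry":0,"rz":14,"gripper":1},
  {"x":-3.5,"y":-1.4,"z":0,"rx":0,"ry":0,"rz":21,"gripper":1},
  {"x":-4.8,"y":-1.9,"z":0,"rx":0,"ry":0,"rz":28,"gripper":1},
  {"x":-6,"y":-2.3,"z":0,"rx":0,"ry":0,"rz":35,"gripper":1},
  {"x":-7.2,"y":-2.8,"z":0,"rx":0,"ry":0,"rz":42,"gripper":1},
  {"x":-8.5,"y":-3.3,"z":0,"rx":0,"ry":0,"rz":49,"gripper":1},
  {"x":-9.7,"y":-3.8,"z":0,"rx":0,"ry":0,"rz":56,"gripper":1},
  {"x":-10.9,"y":-4.3,"z":0,"rx":0,"ry":0,"rz":63,"gripper":1},
  {"x":-12.2,"y":-4.8,"z":0,"rx":0,"ry":0,"rz":70,"gripper":1},
])

```text
t: 21.8
tool_pos: [0.5488, -0.038, 0.2742]
tcp_rot: [-0.001, 0.911, 0.413, -0.0]
force: [0.1, -0.3, -8.1]
finger_gap: 0.0193
finger_force: 60.0
```

Run:
```python
from h import *; from plant import sensors,vision
s=sensors.get_state();show(s); a=np.radians(-93.2)
delta(s,[.561,-.135,.297],[np.cos(a),np.sin(a),0],[0,0,-1])
```

```text
t 21.8 j [-2.730e-01  2.290e-01  1.438e+00  1.000e-03  1.476e+00  4.470e-01] tcp [ 0.5488 -0.038   0.2742] grasp [ 0.5489 -0.0381  0.2932] y [ 0.752 -0.659 -0.002] z [-0.001  0.001 -1.   ] F [ 0.13 -0.28 -8.09] gap 0.0193 ff 59.98742759227753
shift cm [-6.49  7.3  -0.39] rot deg [-1.000e-01  5.000e-02  5.197e+01] tcp [ 0.561 -0.135  0.278]
```

Call:
apply_moves([
  {"x":-0.9,"y":1,"z":0,"rx":0,"ry":0,"rz":7,"gripper":1},
  {"x":-1.8,"y":2,"z":0,"rx":0,"ry":0,"rz":14,"gripper":1},
  {"x":-2.6,"y":2.9,"z":0,"rx":0,"ry":0,"rz":21,"gripper":1},
  {"x":-3.5,"y":3.9,"z":0,"rx":0,"ry":0,"rz":28,"gripper":1},
  {"x":-4.3,"y":4.8,"z":0,"rx":0,"ry":0,"rz":35,"gripper":1},
  {"x":-5.1,"y":5.7,"z":0,"rx":0,"ry":0,"rz":41,"gripper":1},
  {"x":-5.8,"y":6.5,"z":0,"rx":0,"ry":0,"rz":46,"gripper":1},
  {"x":-6.2,"y":7,"z":0,"rx":0,"ry":0,"rz":50,"gripper":1},
  {"x":-6.5,"y":7.3,"z":0,"rx":0,"ry":0,"rz":52,"gripper":1},
  {"x":-6.5,"y":7.3,"z":0,"rx":0,"ry":0,"rz":52,"gripper":1},
])

```text
t: 22.8
tool_pos: [0.5618, -0.135, 0.2744]
tcp_rot: [-0.0, 1.0, -0.026, -0.0]
force: [0.3, 0.3, -7.8]
finger_gap: 0.019
finger_force: 60.0
```

Run:
```python
from h import *; from plant import sensors,vision
import time
vision.get_image("top");vision.get_image("top");d={n:vision.get_image(n) for n in("top","scene")}
for n in d: np.savez(n+"8.npz",**d[n])
cv2.imwrite("pics/b8.png",np.vstack([cv2.resize(d["top"]["frame"][150:270,310:450,::-1],(350,300)),cv2.resize(d["scene"]["frame"][60:240,220:430,::-1],(350,300))]))
s=sensors.get_state();show(s); a=np.radians(-93.2)
delta(s,[.561,-.135,.297],[np.cos(a),np.sin(a),0],[0,0,-1])
```

```text
t 23.0 j [-4.280e-01  2.790e-01  1.370e+00  1.000e-03  1.492e+00  1.192e+00] tcp [ 0.562  -0.134   0.2751] grasp [ 0.562  -0.134   0.2941] y [-0.049 -0.999 -0.001] z [ 0.     0.001 -1.   ] F [ 0.27  0.37 -8.11] gap 0.0191 ff 59.99229848384857
shift cm [-0.1   0.11 -0.29] rot deg [-0.06 -0.02  0.39] tcp [ 0.561 -0.135  0.278]
```

View pics/b8.png

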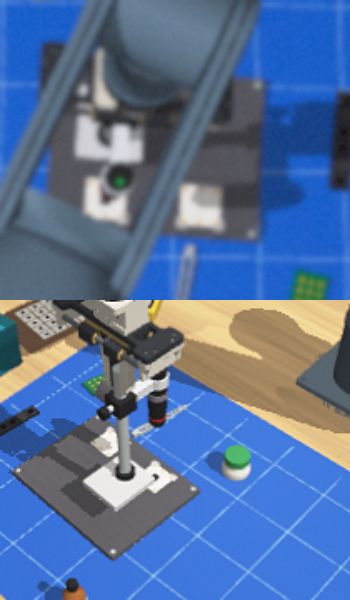

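The arm points at the robot, with the lens roughly over the chip board (tube at (118,180) in the upper crop) and the foot behind the boards. Lowering to about 10 mm above the plate, then measuring the remaining offset.

Call:
apply_moves([
  {"x":-0.1,"y":0.1,"z":0.3,"rx":0,"ry":0,"rz":0.2,"gripper":1},
  {"x":-0.2,"y":0.15,"z":0.8,"rx":0,"ry":0,"rz":0.4,"gripper":1},
  {"x":-0.2,"y":0.15,"z":1.5,"rx":0,"ry":0,"rz":0.4,"gripper":1},
  {"x":-0.2,"y":0.15,"z":2.2,"rx":0,"ry":0,"rz":0.4,"gripper":1},
  {"x":-0.2,"y":0.15,"z":2.9,"rx":0,"ry":0,"rz":0.4,"gripper":1},
  {"x":-0.2,"y":0.15,"z":3.5,"rx":0,"ry":0,"rz":0.4,"gripper":1},
  {"x":-0.2,"y":0.15,"z":4,"rx":0,"ry":0,"rz":0.4,"gripper":1},
  {"x":-0.2,"y":0.15,"z":4.4,"rx":0,"ry":0,"rz":0.4,"gripper":1},
  {"x":-0.2,"y":0.15,"z":4.6,"rx":0,"ry":0,"rz":0.4,"gripper":1},
  {"x":-0.2,"y":0.15,"z":4.6,"rx":0,"ry":0,"rz":0.4,"gripper":1},
])

```text
t: 24.0
tool_pos: [0.5601, -0.1358, 0.229]
tcp_rot: [-0.0, 1.0, -0.029, 0.0]
force: [-1.1, 0.1, -7.2]
finger_gap: 0.0192
finger_force: 60.0
```

```bash
cat > m.py <<'E'
from h import *; from plant import sensors,vision
np.set_printoptions(precision=1,suppress=True)
vision.get_image("top"); s=sensors.get_state(); show(s)
zu=s["tool_pos"][2]+.019-.2228  # underside height
for n in("scene","top"):
    d=vision.get_image(n); np.savez(n+"9.npz",**d); C=cloud(d); hsv=cv2.cvtColor(d["frame"],cv2.COLOR_RGB2HSV)
    g=(hsv[:,:,1]<60)&(abs(C[:,:,0]-.565)<.11)&(abs(C[:,:,1]+.135)<.07)
    for name,m,zp in(("foot",g&(hsv[:,:,2]>140)&(abs(C[:,:,2]-zu-.014)<.008)&(C[:,:,0]>.52),zu+.014),):
        cs,_=cv2.findContours(m.astype(np.uint8),cv2.RETR_EXTERNAL,cv2.CHAIN_APPROX_NONE); c=max(cs,key=cv2.contourArea)
        W=(onplane(d,c.reshape(-1,2),zp)[:,:2]*1000).astype(np.float32); r=cv2.minAreaRect(W); print(n,name,"zplane",zp.round(4),r,W.min(0),W.max(0))
    # tube slices
    m=(abs(C[:,:,0]-.487)<.045)&(abs(C[:,:,1]+.131)<.04)&(C[:,:,2]>zu+.08)&(C[:,:,2]<zu+.215)
    for h in(.09,.11,.13,.16,.20):
        q=C[m&(abs(C[:,:,2]-zu-h)<.01)]
        if len(q)>5: print(" tube",h,len(q),q.min(0)*1000,q.max(0)*1000)
    P=proj(d,[[.489,-.1315,.018]])[0]; print("chip px",P)
E
python3 m.py
python3 - <<'E'
import cv2,numpy as np
d=np.load("scene9.npz"); cv2.imwrite("pics/s9.png",cv2.resize(d["frame"][100:230,220:380,::-1],None,fx=4,fy=4,interpolation=cv2.INTER_CUBIC))
E
```

```text
t 24.05 j [-0.4  0.3  1.5  0.   1.4  1.2] tcp [ 0.6 -0.1  0.2] grasp [ 0.6 -0.1  0.2] y [-0.1 -1.  -0. ] z [ 0.  0. -1.] F [-0.2 -0.4 -8. ] gap 0.0191 ff 59.99252200126648
scene foot zplane 0.0395 ((580.1055908203125, -132.04281616210938), (83.16389465332031, 90.15723419189453), 86.10417175292969) [ 534.7 -176.2] [627.9 -88.7]
 tube 0.09 41 [ 481.6 -135.5  107.2] [ 503.7 -114.1  125.3]
 tube 0.11 44 [ 483.8 -136.9  125.8] [ 503.8 -114.7  145.1]
 tube 0.13 61 [ 478.7 -137.2  145.7] [ 505.7 -113.   165.3]
 tube 0.16 52 [ 476.6 -131.   175.7] [ 531.9 -110.9  195.3]
 tube 0.2 10 [ 478.8 -119.8  215.7] [ 499.6 -113.8  221.8]
chip px [313.8 164.8]
top foot zplane 0.0395 ((553.21337890625, -113.40528869628906), (47.546634674072266, 37.54410171508789), 0.3434392809867859) [ 529.4 -132.3] [576.9 -94.5]
 tube 0.13 6 [ 468.3 -130.2  146.8] [ 478.2 -114.8  163.1]
 tube 0.2 107 [ 467.9 -143.3  216.2] [ 530.6 -115.3  234.7]
chip px [352.2 228.7]
```

View pics/s9.png

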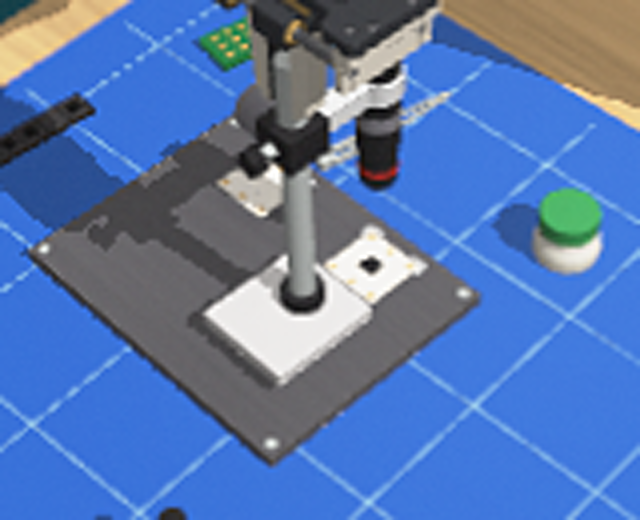

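The chip is visible at about crop (370,265), pixel (312.5,166). The foot sits squarely on the free area, and the red lens ring at crop (378,175) hangs over the board. Next I'll take chip, post and ring positions from the same camera and compare them with the known post position.

Run:
```python
from h import *; from plant import sensors
np.set_printoptions(precision=4,suppress=True)
s=sensors.get_state(); print(s["tool_pos"],Rs(s).as_matrix()[:,1]); zu=s["tool_pos"][2]+.019-.2228; print("zu",zu)
def chip(d,box,n):
    g=cv2.cvtColor(d["frame"],cv2.COLOR_RGB2GRAY).astype(float); u0,u1,v0,v1=box; w=g[v0:v1,u0:u1]
    W=np.clip(130-w,0,None); W[W<15]=0; lab,k=cv2.connectedComponents((W>0).astype(np.uint8)); 
    vv,uu=np.mgrid[v0:v1,u0:u1]; c=[(W*uu).sum()/W.sum(),(W*vv).sum()/W.sum()]
    print(n,"chip px",c,onplane(d,c,.018),"\n",w.astype(int))
d=dict(np.load("scene9.npz")); chip(d,(307,319,161,171),"scene9")
d0=dict(np.load("top0.npz")); chip(d0,(346,358,224,236),"top0")
# post & red ring in scene9
C=cloud(d); c0=-d["camera_from_world"][:3,:3].T@d["camera_from_world"][:3,3]; print("cam",c0)
def cyl(mask,R,h):
    for z in h:
        out=[]
        for v in range(400):
            q=np.nonzero(mask[v]&(abs(C[v,:,2]-z)<.006))[0]
            if len(q)<3: continue
            um=(q.min()+q.max())/2; P=C[v,int(round(um))]; dirn=(P-c0)[:2]; dirn/=np.linalg.norm(dirn)
            cc,r=rays(d,[um,v]); r=r[0]; t=((P-c0)@r)/(r@r); Q=c0+r*t; out.append(np.r_[Q[:2]+dirn*R,Q[2],len(q)])
        if out: print("  z",z,len(out),np.median(out,0))
H=cv2.cvtColor(d["frame"],cv2.COLOR_RGB2HSV)
near=lambda x,y,r:(np.hypot(C[:,:,0]-x,C[:,:,1]-y)<r)
print("post");cyl(near(.562,-.135,.028),.010,[.06,.08,.10,.12,.14])
print("tube");cyl(near(.49,-.133,.035),.016,[.11,.12,.13,.14,.15,.16])
red=(H[:,:,1]>120)&((H[:,:,0]<10)|(H[:,:,0]>170))&near(.49,-.133,.05); print("red",red.sum(),C[red].min(0),C[red].max(0))
```

```text
[ 0.5604 -0.1359  0.2297] [-0.0571 -0.9984 -0.0004]
zu 0.02587980566467768
scene9 chip px [np.float64(312.14827201783726), np.float64(165.78372352285396)] [[ 0.4951 -0.1327  0.018 ]] 
 [[180 240 249 246 245 245 245 245 247 248 227 166]
 [248 248 246 245 246 246 246 246 246 243 237 241]
 [247 246 246 248 249 248 248 248 247 242 229 243]
 [245 246 248 251 237 122 139 235 248 247 246 246]
 [245 247 234 105  32  39  36  81 207 248 246 245]
 [245 244 205  82  35  43  40  73 177 241 246 245]
 [245 247 246 213 117  43  54 144 236 248 245 245]
 [245 245 247 251 240 156 172 237 250 246 245 245]
 [242 240 245 246 248 251 251 248 246 245 245 246]
 [222 229 244 245 245 246 246 245 245 246 247 249]]
top0 chip px [np.float64(351.79464285714283), np.float64(229.22767857142858)] [[ 0.4874 -0.1302  0.018 ]] 
 [[218 220 223 224 222 218 217 219 222 224 224 221]
 [221 225 224 222 222 220 219 221 222 224 224 223]
 [223 224 221 216 212 210 209 212 216 220 223 224]
 [224 224 222 210 184 168 165 171 191 214 222 223]
 [222 224 220 202 162 118 105 125 170 208 223 223]
 [223 224 219 194 144  90  71 106 167 210
[... 257 characters left out ...]
24 222]
 [210 219 222 222 220 214 215 220 223 224 222 217]]
cam [1.1111 0.4405 0.9851]
post
  z 0.06 2 [ 0.5618 -0.1354  0.0599  6.    ]
  z 0.08 3 [ 0.5631 -0.1347  0.0795  7.    ]
  z 0.1 4 [ 0.5624 -0.1346  0.1033  5.    ]
  z 0.12 4 [ 0.5621 -0.1355  0.1224  6.5   ]
  z 0.14 3 [ 0.5637 -0.1346  0.1421  6.    ]
tube
  z 0.11 3 [   nan    nan 0.1119 4.    ]
  z 0.12 4 [   nan    nan 0.1262 6.5   ]
  z 0.13 5 [ 0.4873 -0.1298  0.1352  6.    ]
  z 0.14 4 [ 0.4888 -0.1315  0.1409  7.    ]
  z 0.15 5 [ 0.4879 -0.1301  0.1573  5.    ]
  z 0.16 5 [   nan    nan 0.1625 8.    ]
red 22 [ 0.4862 -0.1352  0.1161] [ 0.5037 -0.1141  0.1281]<stdin>:19: RuntimeWarning: invalid value encountered in divide
```

Run:
```python
from h import *
np.set_printoptions(precision=4,suppress=True)
zu=.0259
d=dict(np.load("scene9.npz")); C=cloud(d); g=cv2.cvtColor(d["frame"],cv2.COLOR_RGB2GRAY)
b=C[160:173,305:320].reshape(-1,3); gg=g[160:173,305:320].ravel(); b=b[(gg>200)]; print("board z scene",np.median(b[:,2]),len(b))
zb=np.median(b[:,2]); print("chip depth-based",onplane(d,[312.15,165.78],zb+.002))
for th in(150,190,215,230):
    m=((g>th)&(np.hypot(C[:,:,0]-.58,C[:,:,1]+.134)<.075)&(abs(C[:,:,2]-zu-.012)<.012)&(C[:,:,0]>.522)).astype(np.uint8)
    cs,_=cv2.findContours(m,cv2.RETR_EXTERNAL,cv2.CHAIN_APPROX_NONE); c=max(cs,key=cv2.contourArea)
    W=(onplane(d,c.reshape(-1,2),zu+.014)[:,:2]*1000).astype(np.float32); r=cv2.minAreaRect(W); o=np.array(r[0])-15*np.array([.998,-.057]); print(th,r,"origin ray-plane",o)
# board scene same way
m=((g>190)&(np.hypot(C[:,:,0]-.493,C[:,:,1]+.133)<.045)&(C[:,:,2]<.03)&(C[:,:,0]<.53)).astype(np.uint8); cs,_=cv2.findContours(m,cv2.RETR_EXTERNAL,cv2.CHAIN_APPROX_NONE); c=max(cs,key=cv2.contourArea)
print("board",cv2.minAreaRect((onplane(d,c.reshape(-1,2),.016)[:,:2]*1000).astype(np.float32)))
for n in("top","scene"):
    e=dict(np.load(n+"9.npz")); H=cv2.cvtColor(e["frame"],cv2.COLOR_RGB2HSV); E=cloud(e)
    p=proj(e,[[.4865,-.1316,zu+.204]])[0]; v,u=np.mgrid[:400,:640]; m=(H[:,:,1]>110)&(H[:,:,0]>45)&(H[:,:,0]<90)&(H[:,:,2]>60)&(np.hypot(u-p[0],v-p[1])<12)
    print(n,"pred",p,"led",m.sum(),(u[m].mean(),v[m].mean()) if m.any() else 0, onplane(e,[u[m].mean(),v[m].mean()],zu+.204) if m.any() else "")
```

```text
board z scene 0.014493719440466402 157
chip depth-based [[ 0.4942 -0.1336  0.0165]]
150 ((580.3743896484375, -130.86959838867188), (85.0429458618164, 90.12257385253906), 86.10417175292969) origin ray-plane [ 565.4044 -130.0146]
190 ((580.0302734375, -131.27322387695312), (83.76773071289062, 89.19258880615234), 85.02506256103516) origin ray-plane [ 565.0603 -130.4182]
215 ((579.6279907226562, -133.70849609375), (78.9442367553711, 86.91693115234375), 86.35246276855469) origin ray-plane [ 564.658  -132.8535]
230 ((579.627197265625, -133.85946655273438), (76.9708251953125, 85.9425277709961), 86.13175201416016) origin ray-plane [ 564.6572 -133.0045]
board ((492.8882751464844, -132.07244873046875), (58.31359100341797, 54.953773498535156), 86.87461853027344)
top pred [357.9126 221.192 ] led 13 (np.float64(356.46153846153845), np.float64(224.84615384615384)) [[ 0.4764 -0.1276  0.2299]]
scene pred [313.9961 110.225 ] led 0 0
```

Run:
```python
from h import *
np.set_printoptions(precision=4,suppress=True)
zu=.0259
e=dict(np.load("top9.npz")); E=cloud(e); g=cv2.cvtColor(e["frame"],cv2.COLOR_RGB2GRAY)
print("z mm");print((E[212:234,345:370,2]*1000).astype(int)); print(g[212:234,345:370])
print("mat z", [np.median(E[v-3:v+4,u-3:u+4,2]) for u,v in((340,190),(400,210),(345,252),(300,240))])
```

```text
z mm
[[  40   32   45   43 1591   40   42   45   41  204  210  209  213  213
   209  202   35   44   42   39   48   13   13   12   15]
 [  40   38   45   39   38   39   40   39   39  211  209  209  214  210
   208  212   39   37   46   43   34   12   18   17   12]
 [  34   45   41   41   43   41   33   40   46  206  206  209  209  207
   212  206   48   36   44   40   41   11    8   12   10]
 [  33   34   33   36   36   34   34   40   40  209  209  207  215  210
   205  211   38   40   39   48   36   18   15   13    8]
 [   9   13    9   17   18   16   14   10   13  210  207  211  211  215
   208  208   34   35   32   41   32   20   17   18   15]
 [  10   20   14    6    9   16    8   13   13  208  219  228  228  221
   211  210   13   15   13   11    4    6   11   19   14]
 [  14   15   15   19   12   17   14   16  205  225  230  227  231  229
   230  226   12   10   11    6   10   19   17   12    9]
 [  13   10   11   14   15   12   11  210  226  232  231  230  230  234
   229  231  228   14   14   17    9   14   10   14   13]
 [  17   16    8   20   17   21  210  224  228  234  22
[... 3516 characters left out ...]
 96
   88  85  86  85  82  81  85]
 [222 228 226 213 167 123 114 134 146 144 138 146 155 162 149 130 107  91
   87  85  89  83  81  79  86]
 [222 230 229 222 188 134 100 103 119 132 145 164 184 192 180 148 107  91
   89  85  86  87  79  83  93]
 [222 229 228 223 206 166 134 121 123 138 160 182 209 215 198 158 115  91
   85  84  81  78  77  89 102]
 [219 225 229 227 219 205 186 177 174 182 199 214 221 221 203 156 111  91
   86  82  76  75  81  97 104]
 [208 222 227 228 227 224 220 215 215 219 223 225 226 222 201 150 108  89
   83  77  75  74  87  97 107]]
mat z [np.float64(0.3593704532913924), np.float64(0.013255272800181572), np.float64(0.6801532183733536), np.float64(0.0017706923407976305)]
```

Top view: the tube-top disc is at about (357.1,222.4), putting the lens around (0.485,−0.130), while the chip is at about (0.490,−0.131). Averaging both cameras, the lens has to move about +5 mm in x and −2 mm in y. Correcting and lowering.

Call:
apply_moves([
  {"x":0.1,"y":0.04,"z":0.1,"rx":0,"ry":0,"rz":0,"gripper":1},
  {"x":0.2,"y":0.08,"z":0.2,"rx":0,"ry":0,"rz":0,"gripper":1},
  {"x":0.3,"y":0.12,"z":0.3,"rx":0,"ry":0,"rz":0,"gripper":1},
  {"x":0.4,"y":0.16,"z":0.4,"rx":0,"ry":0,"rz":0,"gripper":1},
  {"x":0.5,"y":0.19,"z":0.5,"rx":0,"ry":0,"rz":0,"gripper":1},
  {"x":0.53,"y":0.19,"z":0.6,"rx":0,"ry":0,"rz":0,"gripper":1},
  {"x":0.53,"y":0.19,"z":0.7,"rx":0,"ry":0,"rz":0,"gripper":1},
  {"x":0.53,"y":0.19,"z":0.8,"rx":0,"ry":0,"rz":0,"gripper":1},
  {"x":0.53,"y":0.19,"z":0.9,"rx":0,"ry":0,"rz":0,"gripper":1},
  {"x":0.53,"y":0.19,"z":0.9,"rx":0,"ry":0,"rz":0,"gripper":1},
])

```text
t: 25.15
tool_pos: [0.5652, -0.138, 0.2201]
tcp_rot: [-0.0, 1.0, -0.029, 0.0]
force: [0.1, 0.3, -7.8]
finger_gap: 0.0188
finger_force: 60.0
```

Call:
apply_moves([
  {"x":0,"y":0,"z":0.05,"rx":0,"ry":0,"rz":0,"gripper":1},
  {"x":0,"y":0,"z":0.1,"rx":0,"ry":0,"rz":0,"gripper":1},
  {"x":0,"y":0,"z":0.15,"rx":0,"ry":0,"rz":0,"gripper":1},
  {"x":0,"y":0,"z":0.2,"rx":0,"ry":0,"rz":0,"gripper":1},
  {"x":0,"y":0,"z":0.25,"rx":0,"ry":0,"rz":0,"gripper":1},
  {"x":0,"y":0,"z":0.25,"rx":0,"ry":0,"rz":0,"gripper":1},
  {"x":0,"y":0,"z":0.25,"rx":0,"ry":0,"rz":0,"gripper":1},
  {"x":0,"y":0,"z":0.25,"rx":0,"ry":0,"rz":0,"gripper":1},
  {"x":0,"y":0,"z":0.25,"rx":0,"ry":0,"rz":0,"gripper":1},
  {"x":0,"y":0,"z":0.25,"rx":0,"ry":0,"rz":0,"gripper":1},
])

```text
t: 26.15
tool_pos: [0.5653, -0.1381, 0.2178]
tcp_rot: [-0.0, 1.0, -0.029, 0.0]
force: [1.4, 0.3, -7.7]
finger_gap: 0.0192
finger_force: 60.0
```

Call:
apply_moves([
  {"x":0,"y":0,"z":0.03,"rx":0,"ry":0,"rz":0,"gripper":1},
  {"x":0,"y":0,"z":0.06,"rx":0,"ry":0,"rz":0,"gripper":1},
  {"x":0,"y":0,"z":0.09,"rx":0,"ry":0,"rz":0,"gripper":1},
  {"x":0,"y":0,"z":0.12,"rx":0,"ry":0,"rz":0,"gripper":1},
  {"x":0,"y":0,"z":0.12,"rx":0,"ry":0,"rz":0,"gripper":1},
  {"x":0,"y":0,"z":0.12,"rx":0,"ry":0,"rz":0,"gripper":1},
  {"x":0,"y":0,"z":0.12,"rx":0,"ry":0,"rz":0,"gripper":1},
  {"x":0,"y":0,"z":0.12,"rx":0,"ry":0,"rz":0,"gripper":1},
  {"x":0,"y":0,"z":0.12,"rx":0,"ry":0,"rz":0,"gripper":1},
  {"x":0,"y":0,"z":0.12,"rx":0,"ry":0,"rz":0,"gripper":1},
])

```text
t: 27.15
tool_pos: [0.5657, -0.138, 0.2174]
tcp_rot: [-0.0, 1.0, -0.029, 0.001]
force: [-1.0, 2.8, 5.8]
finger_gap: 0.019
finger_force: 60.0
```

Call:
apply_moves([
  {"x":0,"y":0,"z":-0.04,"rx":0,"ry":0,"rz":0,"gripper":1},
  {"x":0,"y":0,"z":-0.04,"rx":0,"ry":0,"rz":0,"gripper":1},
  {"x":0,"y":0,"z":-0.04,"rx":0,"ry":0,"rz":0,"gripper":1},
  {"x":0,"y":0,"z":-0.04,"rx":0,"ry":0,"rz":0,"gripper":0.75},
  {"x":0,"y":0,"z":-0.04,"rx":0,"ry":0,"rz":0,"gripper":0.7},
  {"x":0,"y":0,"z":-0.04,"rx":0,"ry":0,"rz":0,"gripper":0.6},
  {"x":0,"y":0,"z":-0.04,"rx":0,"ry":0,"rz":0,"gripper":0.5},
  {"x":0,"y":0,"z":-0.04,"rx":0,"ry":0,"rz":0,"gripper":0.4},
  {"x":0,"y":0,"z":-0.04,"rx":0,"ry":0,"rz":0,"gripper":0.35},
  {"x":0,"y":0,"z":-0.04,"rx":0,"ry":0,"rz":0,"gripper":0.35},
], squeeze=12)

```text
t: 28.15
tool_pos: [0.5653, -0.1381, 0.217]
tcp_rot: [-0.0, 1.0, -0.029, 0.0]
force: [-0.2, -0.2, -0.0]
finger_gap: 0.0594
finger_force: 0.0
```

Call:
apply_moves([
  {"x":0,"y":0,"z":-0.5,"rx":0,"ry":0,"rz":0,"gripper":0.35},
  {"x":0,"y":0,"z":-1.5,"rx":0,"ry":0,"rz":0,"gripper":0.35},
  {"x":0,"y":0,"z":-3,"rx":0,"ry":0,"rz":0,"gripper":0.35},
  {"x":0,"y":0,"z":-5,"rx":0,"ry":0,"rz":0,"gripper":0.35},
  {"x":0,"y":0,"z":-8,"rx":0,"ry":0,"rz":0,"gripper":0.35},
  {"x":0,"y":0,"z":-11,"rx":0,"ry":0,"rz":0,"gripper":0.35},
  {"x":0,"y":3,"z":-13,"rx":0,"ry":0,"rz":0,"gripper":0.35},
  {"x":0,"y":7,"z":-14,"rx":0,"ry":0,"rz":0,"gripper":0.35},
  {"x":0,"y":11,"z":-14,"rx":0,"ry":0,"rz":0,"gripper":0.35},
  {"x":0,"y":15,"z":-14,"rx":0,"ry":0,"rz":0,"gripper":0.35},
])

```text
t: 29.15
tool_pos: [0.5567, -0.2892, 0.3589]
tcp_rot: [0.001, 1.0, -0.028, 0.002]
force: [-0.1, -0.3, 0.6]
finger_gap: 0.0603
finger_force: 0.0
```

Run:
```python
from h import *; from plant import sensors,vision
np.set_printoptions(precision=4,suppress=True)
show(sensors.get_state())
vision.get_image("top");vision.get_image("top")
D={n:vision.get_image(n) for n in("top","scene")}
for n in D: np.savez(n+"10.npz",**D[n])
show(sensors.get_state()); zu=.014
for n,e in D.items():
    E=cloud(e); 
    m=(abs(E[:,:,2]-zu-.202)<.009)&(np.hypot(E[:,:,0]-.49,E[:,:,1]+.133)<.028); v,u=np.nonzero(m)
    c,r=cv2.minEnclosingCircle(np.c_[u,v].astype(np.float32)) if len(u) else ((0,0),0); print(n,"tube top",len(u),c,r,onplane(e,c,zu+.204),E[m].min(0),E[m].max(0))
    m=(E[:,:,2]>.236)&(E[:,:,2]<.27)&(np.hypot(E[:,:,0]-.565,E[:,:,1]+.138)<.03); v,u=np.nonzero(m); print(" post top",len(u),E[m].min(0) if len(u) else 0,E[m].max(0) if len(u) else 0)
f=[cv2.resize(D["top"]["frame"][160:260,310:450,::-1],(420,300)),cv2.resize(D["scene"]["frame"][80:220,220:416,::-1],(420,300))]
cv2.imwrite("pics/f.png",np.vstack(f))
```

```text
t 29.15 j [-0.657  0.356  1.067  0.001  1.715  0.97 ] tcp [ 0.5567 -0.2892  0.3589] grasp [ 0.5567 -0.2892  0.3779] y [-0.056 -0.998  0.001] z [ 0.003 -0.001 -1.   ] F [-0.07 -0.32  0.65] gap 0.0603 ff 0.0
t 29.35 j [-0.657  0.357  1.07   0.001  1.715  0.973] tcp [ 0.5564 -0.2887  0.3572] grasp [ 0.5564 -0.2887  0.3762] y [-0.059 -0.998 -0.001] z [ 0.001  0.001 -1.   ] F [-0.22 -0.02 -0.27] gap 0.0606 ff 0.0
top tube top 103 (357.1000061035156, 221.1666717529297) 5.834285736083984 [[ 0.488  -0.1304  0.218 ]] [ 0.4731 -0.1449  0.2071] [ 0.5034 -0.1165  0.224 ]
 post top 47 [ 0.5538 -0.1433  0.2368] [ 0.5723 -0.1268  0.2592]
scene tube top 101 (312.3636474609375, 117.0) 5.724496364593506 [[ 0.4987 -0.1263  0.218 ]] [ 0.4789 -0.1457  0.2072] [ 0.5091 -0.1155  0.2206]
 post top 70 [ 0.5573 -0.1458  0.236 ] [ 0.5787 -0.1252  0.2551]
```

View pics/f.png

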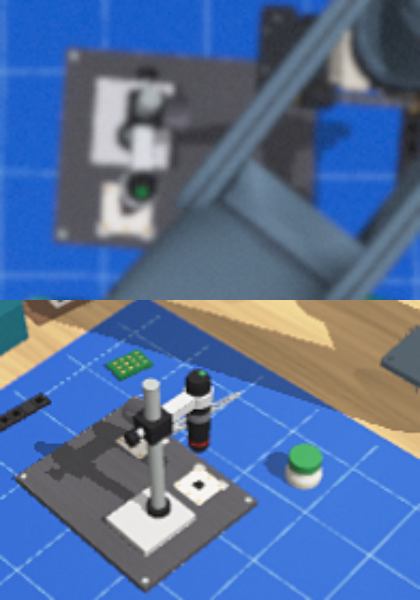

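The microscope stands free on the plate: foot behind the boards, arm towards the robot, tube over the chip board. Using the post as reference, the cameras put the chip at about (0.4906,−0.1347) and the lens at (0.4904,−0.1338), so roughly 1 mm apart. Handing in.

```bash
python3 -c "
from plant import bot; print(bot.job_done())"
```

```text
the job is handed in; nothing more can be done
None
```

I stood the microscope up on the mat, re-gripped it by the top of its post and set it on the plate, then handed the job in; my last measurement put the lens about 1 mm from the middle of the chip, and the hand-in returned no verdict.

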